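# Release the ratchet rail and unload the bearings

## Robot

A 6-joint arm with a two-finger parallel gripper is mounted at the origin on a cart in front of the work surface, level with it; the furniture and walls round the work are solid. World frame = base frame: x ahead of the robot, y to its left, z up, the work surface at z = 0. Lengths are in m, angles in rad, forces in N, time in s.
With the tool pointing down it reaches from about 0.35 to 0.85 m from the base axis. Payload 8.1 kg.
Tool frame: the origin (TCP) lies between the finger pads; the fingertips stand 14 mm ahead of it and the grasp point (between the pads) lies 5 mm behind it; z points along the fingers, y is the line along which they close (so a half turn about z gives the same grasp; the last joint's range is limited). The gripper opens to 93 mm and grips with 3 to 60 N. Pads are 15 mm wide; open, the fingers measure 128 mm over their backs; the gripper's body (75 mm by 188 mm) begins 65 mm behind the grasp point.
Start: joints at [1.218, 0.13, 1.488, -0, 1.523, -0.085], TCP at [0.159, 0.579, 0.233] pointing down, gripper open.
Joint ranges: [-2.96, 2.96], [-0.89, 2.26], [0.02, 2.5], [-1.34, 4.48], [0, 2.73], [-2.66, 2.66]. Speed limits (rad/s): [2.39, 2.39, 2.79, 3.14, 3.14, 3.14].

## Interface

Orientations are given as a rotation vector (axis times angle).
In Python, from plant import robot gives the robot as it stands.
- The arm moves only by the tool arm_command, never from a script. Its argument "targets" is a list of rows, each an object of numbers: "x", "y", "z": the shift along the world's x, y, z in units of 500 mm (1.0 is 500 mm); "rx", "ry", "rz": the turn, a rotation vector about the world's x, y, z in units of 2 rad (1.0 is 2 rad); "claw": the closure in counts, from 0 (fully open) to 255 (shut). In form: [{"x": .., "y": .., "z": .., "rx": .., "ry": .., "rz": .., "claw": ..}, ...]. A call has 1 to 10 rows; each row is the pose to reach, as a shift and turn from the pose commanded when the call began; what a row does not reach only later rows make up. A row lasts 1/12 s, in which the tool goes at most 41.7 mm and 7.16 degrees, less where a joint would pass 70% of its speed; a pose out of reach is approached as far as the arm can. A call with a number of a shift or a turn outside -1 to 1 is refused whole. A call with a gripper value outside its range is refused whole. The fingers move at their own pace and stop on an object; "squeeze" is the grip in N (left out, the last holds). Time passes only in rows, so rows that repeat a pose let the fingers close. It gives the time, the measured TCP pose, the force, the opening and the grip force at its end, in the units of the state.
- robot.read_state(): the state, without advancing time (a new reading comes with each control period).
- robot.read_camera(name): name is "scene" or "top" or "wrist"; returns (picture, depth): 384x512x3 uint8, red, green, blue; 384x512 float32, m along the optical axis (not along the pixel's ray), 0 where there is no reading.
- robot.get_calibration(name): a dict with "intrinsics" (3x3 intrinsics, pixels), "origin" and "orientation" of the camera in the world. Camera axes: x right, y up, looking along -z (the intrinsics and any distortion apply to the point x, -y, -z); pixel columns grow to the right and rows downward; lengths in m; the calibration is good to about 2 mm. A picture is of the moment at which its call begins: read the wrist's pose just before it. get_calibration takes no time and is no camera call; for the wrist camera it gives the pose at the moment of the call.
- robot.close_job(): hands the job in; it is judged then, once.
The state is a dict: "t": time; "q": joint angles; "dq": joint speeds; "joint_torque": joint torques, N m; "tool_pos": TCP position; "orientation": TCP orientation; "force": force on the tool from outside, world axes, zero at the start; "wrist_torque": the same for the moment, N m; "opening": finger opening in m; "gripper_force": force on a finger pad.
Only numpy, scipy, OpenCV 4.12 (cv2) and the standard library are available. Lean on these libraries where they do the work, as an engineer would, in place of code of your own. Each camera call takes 0.05 s, during which the arm holds its last target. There are 200 camera calls.

## Task

Use the yellow T-handle hex key to unscrew the recessed lock screw of the blue bearing rail fully, counter-clockwise to its stop; then tip the orange pawl up clear of the teeth and draw the toothed bar right out by its red handle. Lay every bearing from the rail flat in the grey tray, side by side and none on top of another, and leave the key standing in its wooden stand.

Things in the scene. Friction and masses are not known exactly. Their poses are not given: they have to be found in the camera images.
- rail: Blue bearing rail bolted to the bench. Origin on the bench under its housing (x -27 to 27, y -30 to 30 mm, 73 mm high, pawl lugs to 92); y runs along the toothed bar, the way it is drawn out. Beside the housing stands the screw boss (x -78 to -26, y -31 to 31, 72 mm high). The sole is 60 mm wide, 8 mm high.
- socket (a point): Centre of the mouth of the lock screw's hexagon socket, 63 mm above the bench, at x -52, y 0 mm of the rail, 9 mm down in a round 35 mm counterbore. Hexagon 15 mm across flats, 20 mm deep, flat floor, axis vertical. A corner points along the rail's x when joint screw is 0, and turns with it. The screw does not rise.
- screw (a joint): Angle of the lock screw, rad; grows counter-clockwise seen from above (loosening), stops at 4.75. Starts between 0 and 0.8. About 0.1 N m of friction; stays where left. A steel pin beside the pawl, which the screw draws up as it turns out, keeps the pawl from being lifted until then.
- pawl (a joint): Angle of the orange pawl, rad: 0 with its tooth down in the bar's teeth, up to 0.8 tipped back; from 0.5 it is clear of the teeth. Stays where left (0.05 N m friction). It turns about a level axis along the rail's x, 12 mm along y from the rail's origin and 80 mm above the bench.
- pawl_tab (a point): Point in the pawl's orange finger tab, 26 mm from the pivot. The tab is 18 mm wide along the rail's x, 9 mm thick and ends 36 mm from the pivot. It leans 0.4 rad from upright toward the bearings (-y of the rail) when the pawl is down; tipping it toward +y of the rail lifts the pawl.
- bar (a joint): Travel of the toothed bar, m: 0 fully in over the bearings, grows as it is drawn out along the rail's +y, stop at 0.156. About 2 N of friction. While the pawl is down it has only 4 mm of play. The bar is 20 mm wide and passes 3 mm above the bearings, so they cannot be lifted until it is out.
- bar_grip (a point): Grip point on the red upright handle at the outer end of the toothed bar: 20 x 20 mm post with sides along the rail's axes, top 108 mm above the bench, this point 90 mm above it.
- bar_nose (a point): Free inner end of the toothed bar, 56 mm above the bench; at y -185 mm of the rail when the bar is fully in.
- key_handle (a point): Centre of the key's yellow handle: 76 (key x) x 20 (y) x 22 mm (z); z points from tip to handle. Steel hexagon shank 14 mm across flats, a corner along key x, last 4 mm tapered. A 32 mm round collar lies 25 to 31 mm below this point. 150 g. Starts hanging upright in its stand. Left in the socket it stays standing, leaning a little.
- key_tip (a point): Tip of the key's shank, 86 mm below the centre of its handle.
- stand_mouth (a point): Centre of the mouth of the 24 mm round hole, 58 mm deep, in the wooden key stand (block 56 x 56 x 60 mm, fixed); 60 mm above the bench. With the key standing in it the collar rests on the block and the tip is 55 mm below this point.
- bearing_1_c (a point): Centre of a steel ball bearing, 47 mm diameter, 14 mm thick, 120 g, lying flat on the rail (may be absent).
- bearing_2_c (a point): Centre of a second bearing like it (may be absent).
- bearing_3_c (a point): Centre of a third bearing like it (may be absent).
- tray: Open grey tray, loose on the bench, 110 (x) x 206 (y) x 26 mm outside, walls and floor 3 mm. Origin under its centre. Its long side holds three bearings in a row.
- tape_m: Tape measure, a bystander.
- rail_seat2 (a point): Middle seat on the aluminium ridge that carries up to three bearings flat in a row, at y -60, -110 (this point) and -160 mm of the rail, x 0. The ridge is 28 mm wide along x, its top 35 mm high, y -190 to -30 mm; both its long sides are open to fingers down to the 8 mm sole.

How it is judged:
By the outcome, as a careful person would: the job done as asked, in the order asked, and still so for the second after the job is handed in, with the robot touching nothing.
Of bearing_1, bearing_2, bearing_3 only 1 to 3 are there at a start; the rules pass over those that are not, and their reading is None.
At some moment in a run one of tray may be knocked a few centimetres aside while the robot is not near it.
It also fails if it takes over 210 s, if anything falls off the work surface, if the arm or the gripper's body presses on something with over 40 N, if the wrist force passes 120 N, or if a joint passes its speed limit or range.

## Working session

There is one attempt and no reset: what is moved stays moved. The work goes in short steps, Python scripts to look and compute and a tool call to move; the robot and the scene stay as the last step left them, time stands still between calls to the robot, and variables do not carry over. Pictures are saved under pics/ and viewed, at most 14 in all, crops included, and the job is handed in when it is done.

Besides the shell and the picture viewer there is one more tool, called by a JSON object that holds its "fn" and its "kwargs", one argument or row to a line. arm_command: Moves the arm, as the interface text tells. Shifts and turns lie within -1 to 1; 1 stands for 500 mm of shift or 2 rad of turn. Its arguments: {"type":"object","properties":{"targets":{"type":"array","items":{"type":"object","properties":{"x":{"type":"number","minimum":-1,"maximum":1},"y":{"type":"number","minimum":-1,"maximum":1},"z":{"type":"number","minimum":-1,"maximum":1},"rx":{"type":"number","minimum":-1,"maximum":1},"ry":{"type":"number","minimum":-1,"maximum":1},"rz":{"type":"number","minimum":-1,"maximum":1},"claw":{"type":"number"}}}},"squeeze":{"type":"number"}},"required":["targets"]}

```bash
mkdir -p pics; ls; cat > h.py <<'E'
import numpy as np, cv2
from plant import robot
def cam(n):
    c=robot.get_calibration(n); im,d=robot.read_camera(n); return im,d,c
def save(n,im): cv2.imwrite('pics/'+n+'.png',cv2.cvtColor(im,cv2.COLOR_RGB2BGR))
def cloud(d,c):
    K=np.array(c['intrinsics']);R=np.array(c['orientation'])
    if R.shape!=(3,3): R=cv2.Rodrigues(R.astype(float))[0]
    v,u=np.mgrid[:d.shape[0],:d.shape[1]]
    p=np.stack([(u-K[0,2])/K[0,0]*d,-(v-K[1,2])/K[1,1]*d,-d],-1)
    return p@R.T+np.array(c['origin'])
def st():
    s=robot.read_state()
    for k in ('t','tool_pos','orientation','force','opening','gripper_force'): print(k,np.round(s[k],4))
    return s
E
python3 - <<'E'
from h import *
s=st();print(s['q'])
for n in('scene','top'):
    im,d,c=cam(n);save(n+'0',im);np.savez(n+'0.npz',im=im,d=d,p=cloud(d,c))
    print(n,c)
E
```

```text
pics
t 0.0
tool_pos [0.1586 0.5781 0.2316]
orientation [-4.1930e-01 -3.1131e+00  2.7000e-03]
force [ 0.7234 -0.133  -0.1903]
opening 0.093
gripper_force 0.0
[ 1.21759434e+00  1.31135423e-01  1.48926280e+00 -6.78958011e-06
  1.52297651e+00 -8.54177153e-02]
scene {'intrinsics': array([[452.73077152,   0.        , 262.97218548],
       [  0.        , 452.73077152, 193.34822429],
       [  0.        ,   0.        ,   1.        ]]), 'origin': array([ 0.03709873, -0.37041001,  0.78492383]), 'orientation': array([ 0.80762065, -0.28579061, -0.6450408 ])}
top {'intrinsics': array([[364.61640079,   0.        , 252.07832183],
       [  0.        , 364.61640079, 190.65252089],
       [  0.        ,   0.        ,   1.        ]]), 'origin': array([0.40563722, 0.22280877, 0.93458723]), 'orientation': array([ 0.09905817, -0.07925809, -1.57110096])}
```

View pics/scene0.png

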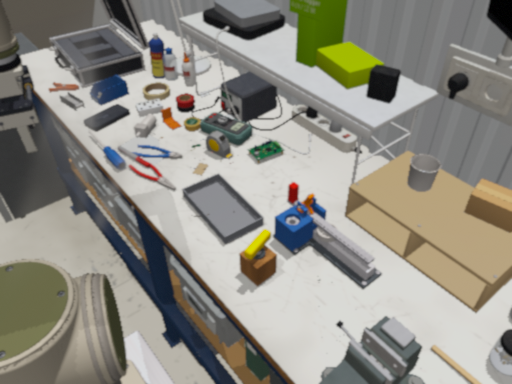

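View pics/top0.png

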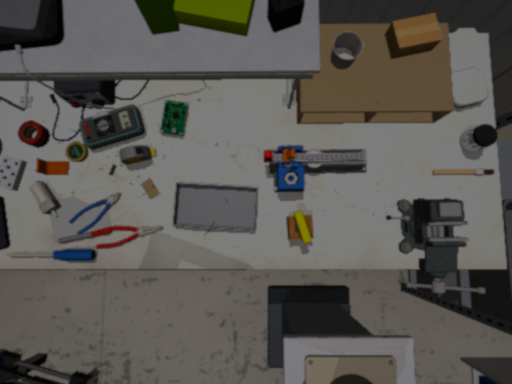

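The scene shows the rail (blue housing, about 295,228), key in its stand (258,255), tray (222,207) and bar handle (293,190). In the top view they sit at (290,172), (302,228), (215,207) and (268,155). The rail's +y is roughly world +y (image left).

```bash
cat > m.py <<'E'
from h import *
for n in('top','scene'):
    z=np.load(n+'0.npz');im,d,p=z['im'],z['d'],z['p'];hsv=cv2.cvtColor(im,cv2.COLOR_RGB2HSV)
    x,y,zz=p[...,0],p[...,1],p[...,2]
    roi=(x>.25)&(x<.62)&(y<.45)&(y>-.12)&(zz>-.02)&(zz<.2)&(d>0)
    print(n,'bench z',np.median(zz[roi&(zz<.01)]))
    for nm,lo,hi in(('blue',(100,120,40),(125,255,255)),('yellow',(22,150,90),(34,255,255)),('red',(0,200,80),(4,255,255)),('orange',(6,170,90),(14,255,255)),('wood',(8,100,40),(20,220,200))):
        m=(cv2.inRange(hsv,lo,hi)>0)&roi
        k,l,s,ce=cv2.connectedComponentsWithStats(m.astype(np.uint8))
        for i in range(1,k):
            if s[i,4]>12:
                q=p[l==i];zt=np.percentile(q[:,2],95);t=q[q[:,2]>zt-.008]
                r=cv2.minAreaRect((t[:,:2]*1000).astype(np.float32))
                print(nm,s[i],'cen',np.round(ce[i]),'z95',zt.round(3),'topmean',t.mean(0).round(4),'rect',np.round(r[0],1),np.round(r[1],1),round(r[2],1))
    # tray, ridge by height
    for nm,a in(('tray',(zz>.012)&(zz<.035)&(y>.1)&(x<.5)),('ridge',(zz>.03)&(zz<.085)&(y<.115)&(x>.42))):
        m=(a&roi).astype(np.uint8)
        k,l,s,ce=cv2.connectedComponentsWithStats(m)
        for i in range(1,k):
            if s[i,4]>60:
                q=p[l==i]; r=cv2.minAreaRect((q[:,:2]*1000).astype(np.float32))
                print(nm,s[i],'z',np.percentile(q[:,2],[5,50,95]).round(3),np.round(r[0],1),np.round(r[1],1),round(r[2],1))
E
python3 m.py
python3 - <<'E'
from h import *
for n,(a,b,c,e) in (('top',(135,245,180,375)),('scene',(175,290,235,390))):
    im=np.load(n+'0.npz')['im'][a:b,c:e]
    save(n+'crop',cv2.resize(im,None,fx=4,fy=4,interpolation=cv2.INTER_CUBIC))
E
```

```text
top bench z 0.0005480021588295525
blue [278 146  24   5  71] cen [291. 148.] z95 0.092 topmean [0.6053 0.1503 0.0903] rect [605.1 150.6] [ 4.8 23.8] 2.9
blue [277 161  28  29 567] cen [290. 175.] z95 0.091 topmean [0.5655 0.1414 0.0911] rect [566.7 143.6] [34.1 10.5] 70.6
blue [289 177   4   4  13] cen [290. 178.] z95 0.047 topmean [0.5372 0.1396 0.0447] rect [536.8 139.2] [7.6 7.5] 1.9
yellow [294 211  17  32 282] cen [302. 227.] z95 0.104 topmean [0.4181 0.1185 0.1016] rect [418.4 117.8] [73.5 19.6] 17.2
red [265 151   7   7  43] cen [268. 154.] z95 0.11 topmean [0.5849 0.197  0.1079] rect [584.9 196.5] [13.9 14.3] 87.2
orange [283 150   5  11  41] cen [285. 156.] z95 0.09 topmean [0.5855 0.1561 0.0865] rect [586.9 155.5] [ 9.2 24.7] 90.0
orange [290 150   5   8  28] cen [292. 153.] z95 0.115 topmean [0.5869 0.1407 0.1125] rect [586.1 141.2] [14.5  8.9] 0.3
orange [290 217   9  22 103] cen [292. 229.] z95 0.063 topmean [0.4129 0.1378 0.0603] rect [416.3 139.4] [49.9 16.9] 14.4
orange [306 216   5  11  34] cen [309. 220.] z95 0.062 topmean [0.4343 0.0987 0.06  ] rect [433.   97.5] [
[... 1217 characters left out ...]
417 0.1086] rect [579.7 141.7] [1.5 3.8] 15.7
wood [143 214 151 170 581] cen [223. 306.] z95 -0.005 topmean [ 0.3148  0.1051 -0.0086] rect [314.9 168.7] [  2.9 560.6] 0.0
wood [240 246  36  39 789] cen [259. 266.] z95 0.06 topmean [0.415  0.1057 0.0587] rect [416.7 109.8] [51.7 68.2] 70.9
tray [182 178  75  63 467] z [0.013 0.02  0.026] [459.  330.5] [211.5  89.8] 87.7
tray [239 261  15  19  98] z [0.014 0.024 0.033] [392.2 123.6] [ 3.3 46.9] 4.1
ridge [ 291  211   84   63 1532] z [0.032 0.053 0.065] [562.4  33.6] [162.5 104.9] 89.8
ridge [259 248  17  23 214] z [0.033 0.058 0.066] [434.6 103. ] [28.9 24.3] 1.5
ridge [335 320  14  15  74] z [0.032 0.037 0.042] [ 443.6 -105.1] [11.9 28.3] 8.9
```

View pics/topcrop.png

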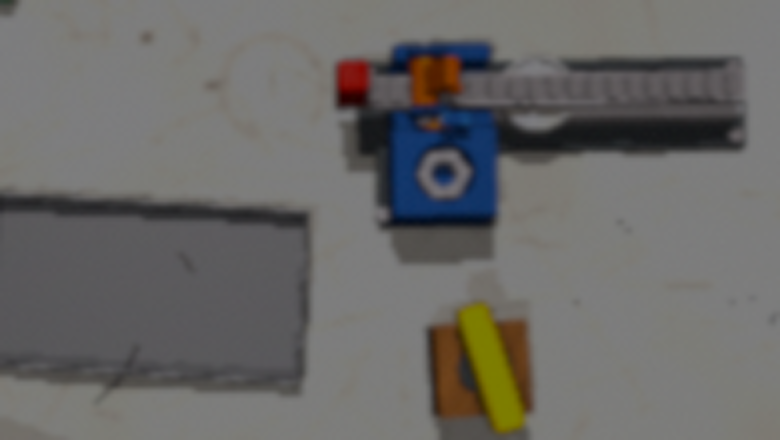

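View pics/scenecrop.png

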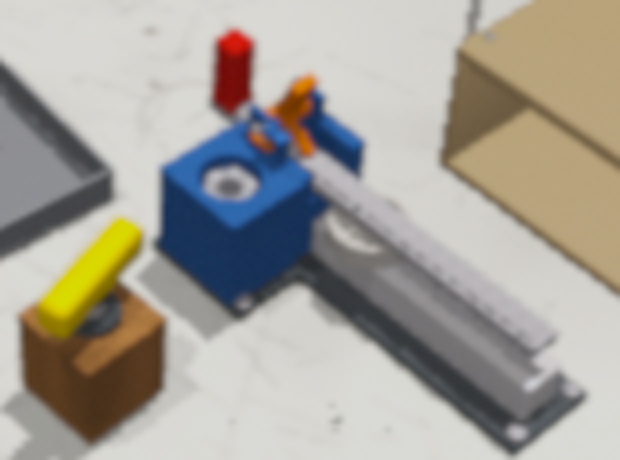

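The crops show the key handle running from (475,310) to (510,425). The socket hexagon is at (445,173) with corners along the image x, so the screw angle is about 30° mod 60°. One bearing shows beside the housing, under the bar, at about (540,95).

```bash
python3 - <<'E'
from h import *
s=robot.read_state();c=robot.get_calibration('wrist')
R=cv2.Rodrigues(np.array(s['orientation']))[0]
print('cam in tool',R.T@(c['origin']-s['tool_pos']),c['intrinsics'][0],'\n',R.T@cv2.Rodrigues(np.array(c['orientation']))[0])
for n in('top','scene'):
    p=np.load(n+'0.npz')['p'].reshape(-1,3)
    for lo,hi in((.12,.2),(.2,.3),(.3,.45),(.45,.7)):
        q=p[(p[:,2]>lo)&(p[:,2]<hi)&(p[:,0]>.2)&(p[:,0]<1)&(abs(p[:,1]-.1)<.4)]
        if len(q)>20: print(n,lo,hi,len(q),np.percentile(q,[1,50,99],axis=0).round(3).tolist())
E
```

```text
cam in tool [ 0.0740358   0.00038047 -0.15285893] [283.06434259   0.         255.28451945] 
 [[-4.20413495e-04  9.63432936e-01  2.67949253e-01]
 [ 9.99999866e-01  4.85586247e-04 -1.76960170e-04]
 [-3.00601728e-04  2.67949142e-01 -9.63433011e-01]]
top 0.12 0.2 3172 [[0.44, -0.285, 0.12], [0.845, -0.123, 0.149], [0.946, 0.14, 0.165]]
top 0.2 0.3 13356 [[0.716, 0.103, 0.225], [0.767, 0.299, 0.26], [0.858, 0.497, 0.297]]
top 0.3 0.45 2771 [[0.79, 0.141, 0.301], [0.805, 0.297, 0.307], [0.833, 0.424, 0.362]]
scene 0.12 0.2 6538 [[0.441, -0.22, 0.121], [0.939, -0.025, 0.15], [0.961, 0.183, 0.198]]
scene 0.2 0.3 12164 [[0.716, -0.075, 0.203], [0.809, 0.178, 0.259], [0.96, 0.489, 0.299]]
scene 0.3 0.45 14832 [[0.791, -0.052, 0.301], [0.939, 0.184, 0.358], [0.961, 0.424, 0.445]]
scene 0.45 0.7 1128 [[0.83, -0.056, 0.451], [0.873, 0.0, 0.477], [0.96, 0.148, 0.519]]
```

{"fn": "arm_command", "kwargs": {
  "targets": [
    {"x":0.1,"y":-0.14,"z":0.14,"rz":-0.06},
    {"x":0.1,"y":-0.14,"z":0.14,"rz":-0.12},
    {"x":0.18,"y":-0.24,"z":0.14,"rz":-0.18},
    {"x":0.18,"y":-0.24,"z":0.14,"rz":-0.24},
    {"x":0.26,"y":-0.36,"z":0.14,"rz":-0.3},
    {"x":0.34,"y":-0.5,"z":0.14,"rz":-0.36},
    {"x":0.42,"y":-0.6,"z":0.14,"rz":-0.42},
    {"x":0.5,"y":-0.7,"z":0.14,"rz":-0.48},
    {"x":0.56,"y":-0.8,"z":0.14,"rz":-0.54},
    {"x":0.62,"y":-0.9,"z":0.14,"rz":-0.6}
  ]
}}

```text
schema error: expected keys x, y, z, rx, ry, rz, claw
```

{"fn": "arm_command", "kwargs": {
  "targets": [
    {"rz":-0.06},
    {"rz":-0.12},
    {"rz":-0.18},
    {"rz":-0.24},
    {"rz":-0.3},
    {"rz":-0.36},
    {"rz":-0.42},
    {"rz":-0.48},
    {"rz":-0.54},
    {"rz":-0.6}
  ]
}}

```text
schema error: expected keys x, y, z, rx, ry, rz, claw
```

```bash
python3 - <<'E'
from h import *
s=st();print(s['q'])
im,d,c=cam('wrist');save('w1',im);np.savez('w1.npz',im=im,d=d,p=cloud(d,c),K=c['intrinsics'],R=c['orientation'],o=c['origin'])
E
```

```text
t 0.1
tool_pos [0.1585 0.5782 0.2317]
orientation [-4.1920e-01 -3.1131e+00  2.5000e-03]
force [ 0.5831 -0.2262 -0.5607]
opening 0.0928
gripper_force 0.0
[ 1.21763741e+00  1.31076346e-01  1.48914592e+00  1.82224403e-05
  1.52301761e+00 -8.54285976e-02]
```

View pics/w1.png

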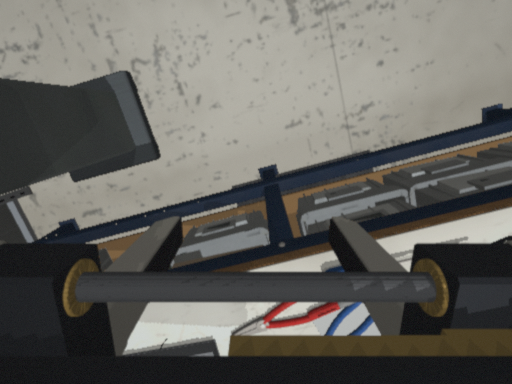

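The picture shows only the bench edge and floor, because the move was refused: every row needs all its keys.

{"fn": "arm_command", "kwargs": {
  "targets": [
    {"x":0.1,"y":-0.14,"z":0.14,"rx":0,"ry":0,"rz":-0.06,"claw":0},
    {"x":0.14,"y":-0.2,"z":0.14,"rx":0,"ry":0,"rz":-0.12,"claw":0},
    {"x":0.2,"y":-0.28,"z":0.14,"rx":0,"ry":0,"rz":-0.18,"claw":0},
    {"x":0.24,"y":-0.35,"z":0.14,"rx":0,"ry":0,"rz":-0.24,"claw":0},
    {"x":0.28,"y":-0.42,"z":0.14,"rx":0,"ry":0,"rz":-0.3,"claw":0},
    {"x":0.33,"y":-0.49,"z":0.14,"rx":0,"ry":0,"rz":-0.36,"claw":0},
    {"x":0.38,"y":-0.56,"z":0.14,"rx":0,"ry":0,"rz":-0.42,"claw":0},
    {"x":0.43,"y":-0.63,"z":0.14,"rx":0,"ry":0,"rz":-0.48,"claw":0},
    {"x":0.48,"y":-0.7,"z":0.14,"rx":0,"ry":0,"rz":-0.54,"claw":0},
    {"x":0.52,"y":-0.77,"z":0.14,"rx":0,"ry":0,"rz":-0.6,"claw":0}
  ]
}}

```text
t: 0.98
tool_pos: [0.3848, 0.245, 0.3022]
orientation: [2.111, 2.327, 0.001]
force: [0.4, 1.5, -0.2]
opening: 0.0935
gripper_force: 0.0
```

{"fn": "arm_command", "kwargs": {
  "targets": [
    {"x":0.04,"y":-0.06,"z":0,"rx":0,"ry":0,"rz":-0.06,"claw":0},
    {"x":0.08,"y":-0.1,"z":0,"rx":0,"ry":0,"rz":-0.12,"claw":0},
    {"x":0.1,"y":-0.14,"z":0,"rx":0,"ry":0,"rz":-0.18,"claw":0},
    {"x":0.1,"y":-0.14,"z":0,"rx":0,"ry":0,"rz":-0.24,"claw":0},
    {"x":0.1,"y":-0.14,"z":0,"rx":0,"ry":0,"rz":-0.3,"claw":0},
    {"x":0.1,"y":-0.14,"z":0,"rx":0,"ry":0,"rz":-0.36,"claw":0},
    {"x":0.1,"y":-0.14,"z":0,"rx":0,"ry":0,"rz":-0.42,"claw":0},
    {"x":0.1,"y":-0.14,"z":0,"rx":0,"ry":0,"rz":-0.48,"claw":0},
    {"x":0.1,"y":-0.14,"z":0,"rx":0,"ry":0,"rz":-0.54,"claw":0},
    {"x":0.1,"y":-0.14,"z":0,"rx":0,"ry":0,"rz":-0.6,"claw":0}
  ]
}}

```text
t: 1.82
tool_pos: [0.434, 0.1768, 0.3019]
orientation: [3.056, 0.728, -0.001]
force: [-0.5, -0.1, -0.1]
opening: 0.0931
gripper_force: 0.0
```

```bash
cat > w.py <<'E'
import sys
from h import *
n=sys.argv[1]
s=st();print('q',np.round(s['q'],3))
R=cv2.Rodrigues(np.array(s['orientation']))[0];print('ty yaw',np.degrees(np.arctan2(R[1,1],R[0,1])),'z',R[:,2].round(4))
im,d,c=cam('wrist');save(n,im);np.savez(n+'.npz',im=im,d=d,p=cloud(d,c),K=c['intrinsics'],R=c['orientation'],o=c['origin'])
E
python3 w.py w2
```

```text
t 1.8167
tool_pos [0.434  0.1768 0.3019]
orientation [ 3.056e+00  7.281e-01 -8.000e-04]
force [-0.4978 -0.0881 -0.0719]
opening 0.0931
gripper_force 0.0
q [ 0.277 -0.248  1.727  0.     1.663  1.38 ]
ty yaw -63.197550189656454 z [-5.e-04 -1.e-04 -1.e+00]
```

View pics/w2.png

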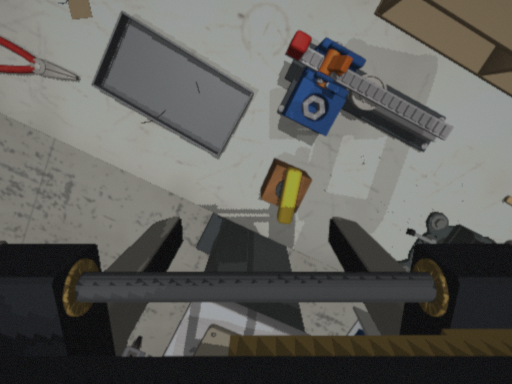

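The wrist view shows the key handle around (290,195), blue boss with socket at (314,107), red handle (299,43), one bearing (367,95) and the tray (175,85).

{"fn": "arm_command", "kwargs": {
  "targets": [
    {"x":0.08,"y":-0.08,"z":-0.08,"rx":0,"ry":0,"rz":-0.06,"claw":0},
    {"x":0.08,"y":-0.08,"z":-0.16,"rx":0,"ry":0,"rz":-0.12,"claw":0},
    {"x":0.08,"y":-0.08,"z":-0.22,"rx":0,"ry":0,"rz":-0.18,"claw":0},
    {"x":0.08,"y":-0.08,"z":-0.28,"rx":0,"ry":0,"rz":-0.23,"claw":0},
    {"x":0.08,"y":-0.08,"z":-0.28,"rx":0,"ry":0,"rz":-0.23,"claw":0},
    {"x":0.08,"y":-0.08,"z":-0.28,"rx":0,"ry":0,"rz":-0.23,"claw":0}
  ]
}}

```text
t: 2.37
tool_pos: [0.4722, 0.1365, 0.1605]
orientation: [3.141, 0.029, -0.008]
force: [0.8, 0.2, -0.1]
opening: 0.0929
gripper_force: 0.0
```

```bash
python3 w.py w3; cat > m2.py <<'E'
import sys
from h import *
n=sys.argv[1];z=np.load(n+'.npz');im,d,p=z['im'],z['d'],z['p'];hsv=cv2.cvtColor(im,cv2.COLOR_RGB2HSV)
x,y,zz=p[...,0],p[...,1],p[...,2]
roi=(x>.3)&(x<.66)&(y<.26)&(y>-.12)&(zz>-.02)&(zz<.13)&(d>0)
def rect(nm,m):
    if m.sum()<10: print(nm,'none');return
    k,l,s,ce=cv2.connectedComponentsWithStats(m.astype(np.uint8));i=1+s[1:,4].argmax()
    q=p[l==i];r=cv2.minAreaRect((q[:,:2]*1000).astype(np.float32))
    print(nm,s[i],'z',np.median(q[:,2]).round(4),'mean',q.mean(0).round(4),'rect',np.round(r[0],1),np.round(r[1],1),round(r[2],1))
def col(lo,hi): return (cv2.inRange(hsv,lo,hi)>0)&roi
b=col((100,100,30),(125,255,255))
rect('yel',col((22,130,70),(34,255,255))&(zz>.097))
rect('bosstop',b&(zz>.066)&(zz<.077)&(x<.562))
rect('house',b&(zz>.066)&(zz<.1)&(x>.562))
rect('red',col((0,170,60),(5,255,255))&(zz>.1))
rect('orange',col((6,150,60),(15,255,255))&(zz>.07)&(x>.55))
rect('wood',col((6,80,40),(20,255,255))&(zz>.055)&(zz<.064)&(x<.47))
rect('bar',roi&(zz>.052)&(zz<.072)&(y<.1)&(x>.55))
rect('ridge+',roi&(zz>.03)&(zz<.072)&(y<.1)&(x>.55))
rect('bear',roi&(zz>.044)&(zz<.052)&(x>.55)&(y<.105))
E
python3 m2.py w2; python3 m2.py w3
python3 - <<'E'
from h import *
z=np.load('w3.npz');im,p=z['im'],z['p']
e=np.hypot(p[...,0]-.533,p[...,1]-.14);v,u=np.unravel_index(e.argmin(),e.shape);print(u,v)
im=im[max(0,v-40):v+40,u-50:u+50]
save('w3c',cv2.convertScaleAbs(cv2.resize(im,None,fx=7,fy=7,interpolation=cv2.INTER_CUBIC),alpha=1.5))
E
```

```text
t 2.3667
tool_pos [0.4722 0.1365 0.1605]
orientation [ 3.1406  0.0294 -0.0084]
force [ 0.8245  0.1902 -0.0927]
opening 0.0929
gripper_force 0.0
q [ 0.177 -0.115  1.868  0.     1.394  1.729]
ty yaw -88.92818730136555 z [-5.4e-03 -9.0e-04 -1.0e+00]
yel [278 170  24  54 779] z 0.1024 mean [0.4219 0.1214 0.1022] rect [420.7 120.5] [72.8 19.2] 16.6
bosstop [ 285   78   61   57 1399] z 0.0729 mean [0.5369 0.1431 0.0728] rect [536.2 141.8] [52.  62.1] 0.7
house [305  71  44  29 356] z 0.0758 mean [0.5675 0.1448 0.0825] rect [567.7 142.6] [11.4 58.9] 0.6
red [291  32  20  21 273] z 0.1087 mean [0.5865 0.1978 0.1085] rect [587.1 197.7] [17.8 18.4] 89.0
orange [319  49  33  26 524] z 0.0958 mean [0.5881 0.1511 0.098 ] rect [589.1 147.4] [29.3 29.8] 1.4
wood [261 165  26  42 480] z 0.061 mean [0.4169 0.1383 0.0609] rect [418.7 134. ] [55.9 27.9] 3.8
bar [ 356   79   98   62 1717] z 0.062 mean [0.5886 0.0308 0.0619] rect [589.5  28.7] [ 20.6 142.6] 0.7
ridge+ [ 349   74  105   68 2613] z 0.0609 mean [0.5866 0.036  0.055 ] rect [588.8  26.4] [ 46.8 147.2] 0.2
bear [351  91  28  20 267] z 0.0481 m
[... 304 characters left out ...]
2] z 0.0739 mean [0.6079 0.141  0.0785] rect [609.1 143.3] [12.2 57.9] 0.6
red [153  27  30  32 845] z 0.1085 mean [0.5874 0.1966 0.1084] rect [587.3 197. ] [18.7 18.6] 0.6
orange [ 224   25   40   44 1278] z 0.0983 mean [0.5878 0.1494 0.0992] rect [589.6 147.4] [29.2 29. ] 2.1
wood [ 242  213   59   56 1626] z 0.0609 mean [0.4237 0.1191 0.0607] rect [420.  119.8] [56.  55.6] 3.2
bar [ 302   43  177   28 4704] z 0.062 mean [0.5891 0.0295 0.062 ] rect [589.5  28.8] [ 20.3 142.5] 0.6
ridge+ [ 298   28  181   60 6761] z 0.0611 mean [0.5875 0.0353 0.0561] rect [591.8  26.9] [ 46.5 147.7] 3.1
bear [295  70  51  18 646] z 0.048 mean [0.5738 0.0827 0.0483] rect [572.6  82.4] [14.2 43. ] 0.8
253 123
```

View pics/w3c.png

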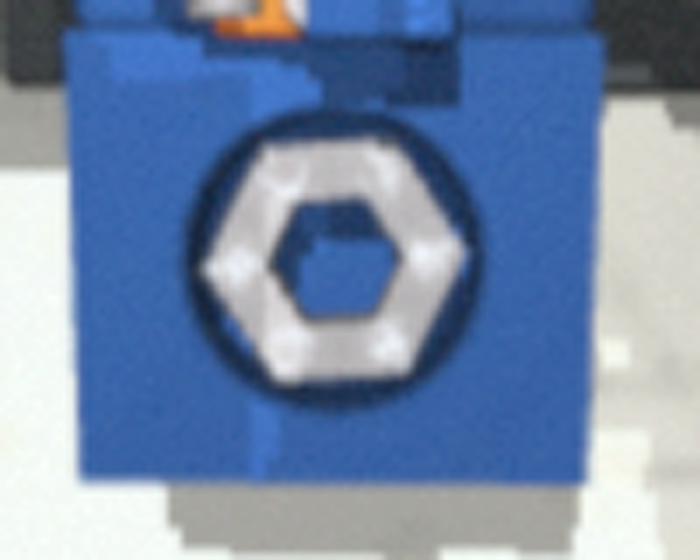

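The crop shows the hexagonal screw ring centred near (335,258). Its corners are at about (205,268) and (467,248), so a corner lies near world yaw -84.5°, or 35.5° mod 60°.

{"fn": "arm_command", "kwargs": {
  "targets": [
    {"x":-0.05,"y":-0.016,"z":0,"rx":0,"ry":0,"rz":0.06,"claw":0},
    {"x":-0.103,"y":-0.032,"z":0,"rx":0,"ry":0,"rz":0.12,"claw":0},
    {"x":-0.103,"y":-0.032,"z":0,"rx":0,"ry":0,"rz":0.137,"claw":0},
    {"x":-0.103,"y":-0.032,"z":0,"rx":0,"ry":0,"rz":0.137,"claw":0},
    {"x":-0.103,"y":-0.032,"z":-0.06,"rx":0,"ry":0,"rz":0.137,"claw":0},
    {"x":-0.103,"y":-0.032,"z":-0.12,"rx":0,"ry":0,"rz":0.137,"claw":0},
    {"x":-0.103,"y":-0.032,"z":-0.145,"rx":0,"ry":0,"rz":0.137,"claw":0},
    {"x":-0.103,"y":-0.032,"z":-0.145,"rx":0,"ry":0,"rz":0.137,"claw":0},
    {"x":-0.103,"y":-0.032,"z":-0.145,"rx":0,"ry":0,"rz":0.137,"claw":0}
  ]
}}

```text
t: 3.17
tool_pos: [0.424, 0.1213, 0.0915]
orientation: [-3.109, -0.452, -0.003]
force: [1.1, -0.2, 0.1]
opening: 0.0931
gripper_force: 0.0
```

```bash
cat > hexm.py <<'E'
import sys
from h import *
def ray(z,px,h):
    K,o=z['K'],z['o'];R=cv2.Rodrigues(z['R'].astype(float))[0]
    px=np.atleast_2d(px).astype(float)
    v=np.c_[(px[:,0]-K[0,2])/K[0,0],-(px[:,1]-K[1,2])/K[1,1],-np.ones(len(px))]@R.T
    return o+v*((h-o[2])/v[:,2])[:,None]
if __name__=='__main__':
    z=np.load(sys.argv[1]+'.npz');im,p=z['im'],z['p'];hsv=cv2.cvtColor(im,cv2.COLOR_RGB2HSV)
    near=np.hypot(p[...,0]-.536,p[...,1]-.142)<.021
    m=((hsv[...,1]<90)&(hsv[...,2]>70)&near).astype(np.uint8)
    c=max(cv2.findContours(m,cv2.RETR_EXTERNAL,cv2.CHAIN_APPROX_NONE)[0],key=cv2.contourArea)
    w=ray(z,c[:,0],.063)[:,:2]*1000
    f=w.astype(np.float32)[:,None];M=cv2.moments(f);cx,cy=M['m10']/M['m00'],M['m01']/M['m00']
    a=np.arctan2(w[:,1]-cy,w[:,0]-cx);r=np.hypot(w[:,0]-cx,w[:,1]-cy)
    # outline of a hexagon: phase of the 6th harmonic of the radius is the corner direction
    th=np.linspace(-np.pi,np.pi,721)[:-1];o=np.argsort(a);rr=np.interp(th,a[o],r[o],period=2*np.pi)
    print('centre',cx,cy,'area',M['m00'],'r',rr.min(),rr.max(),'corner deg mod60',np.degrees(np.angle((rr*np.exp(6j*th)).sum())/6)%60, 'circ',cv2.minEnclosingCircle(f))
E
python3 hexm.py w2;python3 hexm.py w3; python3 -c "
from h import *
st()"
```

```text
centre 536.4580252135833 142.431727889692 area 687.8666254710406 r 13.554066006109384 16.631481870378565 corner deg mod60 34.73121551173563 circ ((535.889404296875, 142.36911010742188), 16.185836791992188)
centre 536.6930347753138 142.30045878097684 area 693.565774916904 r 13.678227956199004 16.34479253024051 corner deg mod60 35.12889058076452 circ ((536.7507934570312, 142.40484619140625), 16.281335830688477)
t 3.1667
tool_pos [0.424  0.1213 0.0915]
orientation [-3.1088e+00 -4.5190e-01 -3.1000e-03]
force [ 1.1383 -0.1938  0.0912]
opening 0.0931
gripper_force 0.0
```

{"fn": "arm_command", "kwargs": {
  "targets": [
    {"x":-0.003,"y":0,"z":-0.004,"rx":0,"ry":0,"rz":0,"claw":0},
    {"x":-0.003,"y":0,"z":-0.004,"rx":0,"ry":0,"rz":0,"claw":0}
  ]
}}

```text
t: 3.33
tool_pos: [0.4227, 0.1213, 0.0898]
orientation: [-3.109, -0.451, -0.005]
force: [-0.2, -0.3, -0.5]
opening: 0.0928
gripper_force: 0.0
```

{"fn": "arm_command", "kwargs": {
  "squeeze": 40,
  "targets": [
    {"x":-0.003,"y":0,"z":0,"rx":0,"ry":0,"rz":0,"claw":255},
    {"x":-0.003,"y":0,"z":0,"rx":0,"ry":0,"rz":0,"claw":255},
    {"x":-0.003,"y":0,"z":0,"rx":0,"ry":0,"rz":0,"claw":255},
    {"x":-0.003,"y":0,"z":0,"rx":0,"ry":0,"rz":0,"claw":255},
    {"x":-0.003,"y":0,"z":0,"rx":0,"ry":0,"rz":0,"claw":255},
    {"x":-0.003,"y":0,"z":0,"rx":0,"ry":0,"rz":0,"claw":255},
    {"x":-0.003,"y":0,"z":0,"rx":0,"ry":0,"rz":0,"claw":255},
    {"x":-0.003,"y":0,"z":0,"rx":0,"ry":0,"rz":0,"claw":255},
    {"x":-0.003,"y":0,"z":0,"rx":0,"ry":0,"rz":0,"claw":255},
    {"x":-0.003,"y":0,"z":0,"rx":0,"ry":0,"rz":0,"claw":255}
  ]
}}

```text
t: 4.17
tool_pos: [0.4196, 0.1208, 0.0877]
orientation: [3.109, 0.45, -0.0]
force: [-0.1, -0.4, -0.5]
opening: 0.0305
gripper_force: 0.0
```

{"fn": "arm_command", "kwargs": {
  "targets": [
    {"x":0,"y":0,"z":0.04,"rx":0,"ry":0,"rz":0,"claw":255},
    {"x":0,"y":0,"z":0.08,"rx":0,"ry":0,"rz":0,"claw":255},
    {"x":0,"y":0,"z":0.12,"rx":0,"ry":0,"rz":0,"claw":255},
    {"x":0,"y":0,"z":0.16,"rx":0,"ry":0,"rz":0,"claw":255},
    {"x":0,"y":0,"z":0.2,"rx":0,"ry":0,"rz":0,"claw":255},
    {"x":0,"y":0,"z":0.2,"rx":0,"ry":0,"rz":0,"claw":255},
    {"x":0,"y":0,"z":0.2,"rx":0,"ry":0,"rz":0,"claw":255}
  ]
}}

```text
t: 4.75
tool_pos: [0.4205, 0.121, 0.1888]
orientation: [-3.109, -0.451, -0.004]
force: [-0.9, -0.0, -0.6]
opening: 0.0005
gripper_force: 0.0
```

```bash
python3 w.py w4
```

```text
t 4.75
tool_pos [0.4205 0.121  0.1888]
orientation [-3.1091 -0.4505 -0.0044]
force [-0.8749 -0.031  -0.5813]
opening 0.0005
gripper_force 0.0
q [ 0.163 -0.304  1.978 -0.     1.465  1.446]
ty yaw -73.510310722581 z [ 2.7e-03  4.0e-04 -1.0e+00]
```

View pics/w4.png

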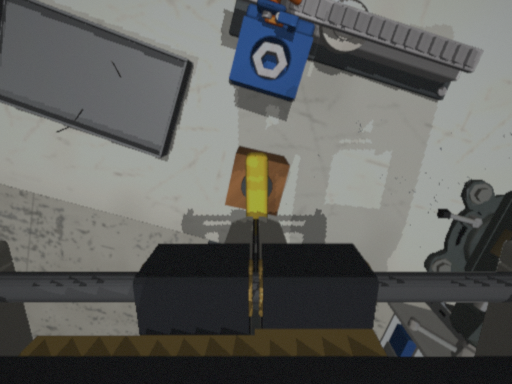

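The fingers closed too slowly: the key is still in its stand (handle at 257,185). I'll go back and wait for the grip.

{"fn": "arm_command", "kwargs": {
  "targets": [
    {"x":0,"y":0,"z":0,"rx":0,"ry":0,"rz":0,"claw":115},
    {"x":0,"y":0,"z":0,"rx":0,"ry":0,"rz":0,"claw":115},
    {"x":0,"y":0,"z":0,"rx":0,"ry":0,"rz":0,"claw":115},
    {"x":0,"y":0,"z":0,"rx":0,"ry":0,"rz":0,"claw":115},
    {"x":0,"y":0,"z":0,"rx":0,"ry":0,"rz":0,"claw":115},
    {"x":0,"y":0,"z":0,"rx":0,"ry":0,"rz":0,"claw":115},
    {"x":0,"y":0,"z":-0.06,"rx":0,"ry":0,"rz":0,"claw":115},
    {"x":0,"y":0,"z":-0.12,"rx":0,"ry":0,"rz":0,"claw":115},
    {"x":0,"y":0,"z":-0.18,"rx":0,"ry":0,"rz":0,"claw":115},
    {"x":0,"y":0,"z":-0.202,"rx":0,"ry":0,"rz":0,"claw":115}
  ]
}}

```text
t: 5.63
tool_pos: [0.4169, 0.1204, 0.0826]
orientation: [3.109, 0.45, -0.009]
force: [-0.3, 0.3, -0.5]
opening: 0.0508
gripper_force: 0.0
```

{"fn": "arm_command", "kwargs": {
  "squeeze": 40,
  "targets": [
    {"x":0,"y":0,"z":0,"rx":0,"ry":0,"rz":0,"claw":115},
    {"x":0,"y":0,"z":0,"rx":0,"ry":0,"rz":0,"claw":255},
    {"x":0,"y":0,"z":0,"rx":0,"ry":0,"rz":0,"claw":255},
    {"x":0,"y":0,"z":0,"rx":0,"ry":0,"rz":0,"claw":255},
    {"x":0,"y":0,"z":0,"rx":0,"ry":0,"rz":0,"claw":255},
    {"x":0,"y":0,"z":0,"rx":0,"ry":0,"rz":0,"claw":255},
    {"x":0,"y":0,"z":0,"rx":0,"ry":0,"rz":0,"claw":255},
    {"x":0,"y":0,"z":0,"rx":0,"ry":0,"rz":0,"claw":255},
    {"x":0,"y":0,"z":0,"rx":0,"ry":0,"rz":0,"claw":255}
  ]
}}

```text
t: 6.38
tool_pos: [0.4205, 0.1209, 0.0878]
orientation: [3.109, 0.451, 0.003]
force: [-0.1, -0.8, 6.1]
opening: 0.0193
gripper_force: 40.0
```

{"fn": "arm_command", "kwargs": {
  "targets": [
    {"x":0,"y":0,"z":0.04,"rx":0,"ry":0,"rz":0,"claw":255},
    {"x":0,"y":0,"z":0.1,"rx":0,"ry":0,"rz":0,"claw":255},
    {"x":0,"y":0,"z":0.16,"rx":0,"ry":0,"rz":-0.05,"claw":255},
    {"x":0,"y":0,"z":0.22,"rx":0,"ry":0,"rz":-0.1,"claw":255},
    {"x":0.04,"y":0,"z":0.23,"rx":0,"ry":0,"rz":-0.15,"claw":255},
    {"x":0.09,"y":0.01,"z":0.23,"rx":0,"ry":0,"rz":-0.2,"claw":255},
    {"x":0.14,"y":0.02,"z":0.23,"rx":0,"ry":0,"rz":-0.26,"claw":255},
    {"x":0.19,"y":0.03,"z":0.23,"rx":0,"ry":0,"rz":-0.32,"claw":255},
    {"x":0.232,"y":0.043,"z":0.23,"rx":0,"ry":0,"rz":-0.362,"claw":255},
    {"x":0.232,"y":0.043,"z":0.23,"rx":0,"ry":0,"rz":-0.362,"claw":255}
  ]
}}

```text
t: 7.22
tool_pos: [0.5378, 0.1429, 0.2005]
orientation: [-3.065, 0.688, 0.001]
force: [0.9, 0.7, -2.6]
opening: 0.0197
gripper_force: 40.0
```

{"fn": "arm_command", "kwargs": {
  "targets": [
    {"x":0,"y":0,"z":0,"rx":0,"ry":0,"rz":0,"claw":255},
    {"x":0,"y":0,"z":0,"rx":0,"ry":0,"rz":0,"claw":255},
    {"x":0,"y":0,"z":0,"rx":0,"ry":0,"rz":0,"claw":255}
  ]
}}

```text
t: 7.47
tool_pos: [0.5346, 0.1422, 0.2015]
orientation: [3.067, -0.677, -0.001]
force: [-0.2, -1.0, -0.7]
opening: 0.0199
gripper_force: 40.0
```

```bash
python3 w.py w5
```

```text
t 7.4667
tool_pos [0.5346 0.1422 0.2015]
orientation [ 3.0674e+00 -6.7750e-01 -1.2000e-03]
force [-0.1953 -1.0368 -0.7208]
opening 0.0199
gripper_force 39.9994
q [0.167 0.021 1.66  0.    1.461 2.173]
ty yaw -114.90931534614668 z [-8.e-04 -1.e-04 -1.e+00]
```

View pics/w5.png

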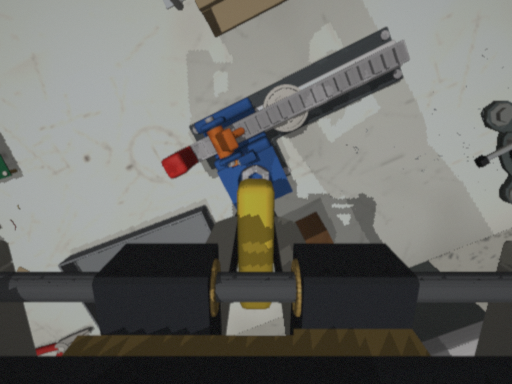

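The view shows the key held upright, handle end at (256,182) and near end at (257,305), with the socket just beyond it under the key and one bearing at (287,108).

```bash
cat > kp.py <<'E'
import sys
from h import *
n=sys.argv[1];z=np.load(n+'.npz');im,p=z['im'],z['p'];hsv=cv2.cvtColor(im,cv2.COLOR_RGB2HSV)
s=robot.read_state();R=cv2.Rodrigues(np.array(s['orientation']))[0]
q=(p-np.array(s['tool_pos']))@R
m=(cv2.inRange(hsv,(22,130,60),(34,255,255))>0)&(abs(q[...,2])<.05)&(abs(q[...,0])<.06)&(abs(q[...,1])<.03)
t=q[m]*1000; zt=np.percentile(t[:,2],3);print('zmin',zt,'x range',np.percentile(t[:,0],[.5,99.5]),'n',len(t))
top=t[t[:,2]<zt+4];r=cv2.minAreaRect(top[:,:2].astype(np.float32));print('rect',r)
for a in range(-40,40,8):
    u=top[(top[:,0]>=a)&(top[:,0]<a+8)]
    if len(u): print(a+4,'z',u[:,2].mean().round(2),'y',np.percentile(u[:,1],[2,50,98]).round(1))
v=np.argwhere(m);print('rows',v[:,0].min(),v[:,0].max())
E
python3 kp.py w5
```

```text
zmin -15.687808099401604 x range [-36.13129081  36.56412066] n 3378
rect ((-0.5997467041015625, -0.22273921966552734), (18.92311668395996, 72.98851776123047), 89.53514862060547)
-36 z -14.53 y [-8.1 -0.6  6.9]
-28 z -15.74 y [-3.4 -3.4 -3.4]
-12 z -14.3 y [-9.  -0.6  8.3]
-4 z -14.39 y [-9.3 -0.6  8.2]
4 z -14.44 y [-8.7 -0.1  8.6]
12 z -14.4 y [-9.1 -0.1  8.5]
20 z -14.35 y [-9.  -0.6  8.4]
28 z -14.33 y [-9.  -0.6  8.3]
36 z -13.5 y [-8.4 -0.1  7.7]
rows 179 308
```

{"fn": "arm_command", "kwargs": {
  "targets": [
    {"x":0.004,"y":0,"z":-0.02,"rx":0,"ry":0,"rz":0,"claw":255},
    {"x":0.004,"y":0,"z":-0.045,"rx":0,"ry":0,"rz":0,"claw":255},
    {"x":0.004,"y":0,"z":-0.065,"rx":0,"ry":0,"rz":0,"claw":255},
    {"x":0.004,"y":0,"z":-0.08,"rx":0,"ry":0,"rz":0,"claw":255},
    {"x":0.004,"y":0,"z":-0.09,"rx":0,"ry":0,"rz":0,"claw":255},
    {"x":0.004,"y":0,"z":-0.095,"rx":0,"ry":0,"rz":0,"claw":255},
    {"x":0.004,"y":0,"z":-0.1,"rx":0,"ry":0,"rz":0,"claw":255},
    {"x":0.004,"y":0,"z":-0.1,"rx":0,"ry":0,"rz":0,"claw":255},
    {"x":0.004,"y":0,"z":-0.1,"rx":0,"ry":0,"rz":0,"claw":255}
  ]
}}

```text
t: 8.27
tool_pos: [0.5378, 0.1424, 0.152]
orientation: [-3.067, 0.68, -0.001]
force: [0.3, -0.2, -0.7]
opening: 0.0196
gripper_force: 40.0
```

{"fn": "arm_command", "kwargs": {
  "targets": [
    {"x":-0.003,"y":0,"z":-0.004,"rx":0,"ry":0,"rz":0,"claw":255},
    {"x":-0.003,"y":0,"z":-0.004,"rx":0,"ry":0,"rz":0,"claw":255},
    {"x":-0.003,"y":0,"z":-0.004,"rx":0,"ry":0,"rz":0,"claw":255},
    {"x":-0.003,"y":0,"z":-0.004,"rx":0,"ry":0,"rz":0,"claw":255}
  ]
}}

```text
t: 8.6
tool_pos: [0.5362, 0.1424, 0.1499]
orientation: [-3.067, 0.68, -0.001]
force: [-0.2, -0.6, -1.6]
opening: 0.0196
gripper_force: 40.0
```

{"fn": "arm_command", "kwargs": {
  "targets": [
    {"x":0,"y":0,"z":-0.004,"rx":0,"ry":0,"rz":0,"claw":255},
    {"x":0,"y":0,"z":-0.008,"rx":0,"ry":0,"rz":0,"claw":255},
    {"x":0,"y":0,"z":-0.011,"rx":0,"ry":0,"rz":0,"claw":255},
    {"x":0,"y":0,"z":-0.014,"rx":0,"ry":0,"rz":0,"claw":255},
    {"x":0,"y":0,"z":-0.017,"rx":0,"ry":0,"rz":0,"claw":255},
    {"x":0,"y":0,"z":-0.02,"rx":0,"ry":0,"rz":0,"claw":255},
    {"x":0,"y":0,"z":-0.022,"rx":0,"ry":0,"rz":0,"claw":255},
    {"x":0,"y":0,"z":-0.024,"rx":0,"ry":0,"rz":0,"claw":255},
    {"x":0,"y":0,"z":-0.024,"rx":0,"ry":0,"rz":0,"claw":255}
  ]
}}

```text
t: 9.35
tool_pos: [0.5368, 0.142, 0.1379]
orientation: [3.067, -0.68, 0.003]
force: [2.1, -2.7, 1.0]
opening: 0.0197
gripper_force: 40.0
```

{"fn": "arm_command", "kwargs": {
  "targets": [
    {"x":0.001,"y":-0.001,"z":-0.004,"rx":0,"ry":0,"rz":0,"claw":255},
    {"x":0.001,"y":-0.001,"z":-0.008,"rx":0,"ry":0,"rz":0,"claw":255},
    {"x":0.001,"y":-0.001,"z":-0.012,"rx":0,"ry":0,"rz":0,"claw":255},
    {"x":0.001,"y":-0.001,"z":-0.016,"rx":0,"ry":0,"rz":0,"claw":255},
    {"x":0.001,"y":-0.001,"z":-0.018,"rx":0,"ry":0,"rz":0,"claw":255},
    {"x":0.001,"y":-0.001,"z":-0.018,"rx":0,"ry":0,"rz":0,"claw":255}
  ]
}}

```text
t: 9.85
tool_pos: [0.5368, 0.1418, 0.1285]
orientation: [-3.067, 0.68, -0.0]
force: [5.2, -1.3, -1.7]
opening: 0.0194
gripper_force: 40.0
```

{"fn": "arm_command", "kwargs": {
  "targets": [
    {"x":0.001,"y":0,"z":0,"rx":0,"ry":0,"rz":0.04,"claw":255},
    {"x":0.001,"y":0,"z":0,"rx":0,"ry":0,"rz":0.09,"claw":255},
    {"x":0.001,"y":0,"z":0,"rx":0,"ry":0,"rz":0.14,"claw":255},
    {"x":0.001,"y":0,"z":0,"rx":0,"ry":0,"rz":0.19,"claw":255},
    {"x":0.001,"y":0,"z":0,"rx":0,"ry":0,"rz":0.24,"claw":255},
    {"x":0.001,"y":0,"z":0,"rx":0,"ry":0,"rz":0.29,"claw":255},
    {"x":0.001,"y":0,"z":0,"rx":0,"ry":0,"rz":0.34,"claw":255},
    {"x":0.001,"y":0,"z":0,"rx":0,"ry":0,"rz":0.39,"claw":255},
    {"x":0.001,"y":0,"z":0,"rx":0,"ry":0,"rz":0.44,"claw":255},
    {"x":0.001,"y":0,"z":0,"rx":0,"ry":0,"rz":0.5,"claw":255}
  ]
}}

```text
t: 10.68
tool_pos: [0.5371, 0.1425, 0.1285]
orientation: [-3.014, -0.881, -0.001]
force: [4.7, 1.2, -2.2]
opening: 0.02
gripper_force: 40.0
```

```bash
cat > s.py <<'E'
from h import *
s=st();R=cv2.Rodrigues(np.array(s['orientation']))[0];print('ty yaw',np.degrees(np.arctan2(R[1,1],R[0,1])),'q6',s['q'][5],'wt',np.round(s['wrist_torque'],3))
E
python3 s.py
```

```text
t 10.6833
tool_pos [0.5371 0.1425 0.1285]
orientation [-3.0144e+00 -8.8060e-01 -6.0000e-04]
force [ 4.6665  1.2014 -2.2169]
opening 0.02
gripper_force 40.0091
ty yaw -57.4318246649867 q6 1.168398776027802 wt [ 0.385 -0.808 -0.129]
```

{"fn": "arm_command", "kwargs": {
  "targets": [
    {"x":0.001,"y":0,"z":0,"rx":0,"ry":0,"rz":0.05,"claw":255},
    {"x":0.001,"y":0,"z":0,"rx":0,"ry":0,"rz":0.1,"claw":255},
    {"x":0.001,"y":0,"z":0,"rx":0,"ry":0,"rz":0.15,"claw":255},
    {"x":0.001,"y":0,"z":0,"rx":0,"ry":0,"rz":0.2,"claw":255},
    {"x":0.001,"y":0,"z":0,"rx":0,"ry":0,"rz":0.25,"claw":255},
    {"x":0.001,"y":0,"z":0,"rx":0,"ry":0,"rz":0.3,"claw":255},
    {"x":0.001,"y":0,"z":0,"rx":0,"ry":0,"rz":0.35,"claw":255},
    {"x":0.001,"y":0,"z":0,"rx":0,"ry":0,"rz":0.4,"claw":255},
    {"x":0.001,"y":0,"z":0,"rx":0,"ry":0,"rz":0.45,"claw":255},
    {"x":0.001,"y":0,"z":0,"rx":0,"ry":0,"rz":0.5,"claw":255}
  ]
}}

```text
t: 11.52
tool_pos: [0.5364, 0.1429, 0.1284]
orientation: [-2.221, -2.217, 0.001]
force: [-1.5, 2.5, 2.4]
opening: 0.0194
gripper_force: 40.0
```

{"fn": "arm_command", "kwargs": {
  "targets": [
    {"x":0,"y":0,"z":0,"rx":0,"ry":0,"rz":0.05,"claw":255},
    {"x":0,"y":0,"z":0,"rx":0,"ry":0,"rz":0.1,"claw":255},
    {"x":0,"y":0,"z":0,"rx":0,"ry":0,"rz":0.15,"claw":255},
    {"x":0,"y":0,"z":0,"rx":0,"ry":0,"rz":0.2,"claw":255},
    {"x":0,"y":0,"z":0,"rx":0,"ry":0,"rz":0.25,"claw":255},
    {"x":0,"y":0,"z":0,"rx":0,"ry":0,"rz":0.3,"claw":255},
    {"x":0,"y":0,"z":0,"rx":0,"ry":0,"rz":0.35,"claw":255},
    {"x":0,"y":0,"z":0,"rx":0,"ry":0,"rz":0.4,"claw":255},
    {"x":0,"y":0,"z":0,"rx":0,"ry":0,"rz":0.45,"claw":255},
    {"x":0,"y":0,"z":0,"rx":0,"ry":0,"rz":0.5,"claw":255}
  ]
}}

```text
t: 12.35
tool_pos: [0.5358, 0.1424, 0.1284]
orientation: [-0.886, -3.01, 0.001]
force: [-4.8, -0.3, 5.5]
opening: 0.0198
gripper_force: 40.0
```

```bash
python3 s.py
```

```text
t 12.35
tool_pos [0.5358 0.1424 0.1284]
orientation [-8.8610e-01 -3.0097e+00  1.0000e-03]
force [-4.8375 -0.3181  5.5159]
opening 0.0198
gripper_force 40.0115
ty yaw 57.188330123663135 q6 -0.8320113416995965 wt [-0.074  1.117 -0.172]
```

{"fn": "arm_command", "kwargs": {
  "targets": [
    {"x":-0.001,"y":0,"z":0,"rx":0,"ry":0,"rz":0.05,"claw":255},
    {"x":-0.001,"y":0,"z":0,"rx":0,"ry":0,"rz":0.1,"claw":255},
    {"x":-0.001,"y":0,"z":0,"rx":0,"ry":0,"rz":0.15,"claw":255},
    {"x":-0.001,"y":0,"z":0,"rx":0,"ry":0,"rz":0.2,"claw":255},
    {"x":-0.001,"y":0,"z":0,"rx":0,"ry":0,"rz":0.25,"claw":255},
    {"x":-0.001,"y":0,"z":0,"rx":0,"ry":0,"rz":0.3,"claw":255},
    {"x":-0.001,"y":0,"z":0,"rx":0,"ry":0,"rz":0.35,"claw":255},
    {"x":-0.001,"y":0,"z":0,"rx":0,"ry":0,"rz":0.4,"claw":255},
    {"x":-0.001,"y":0,"z":0,"rx":0,"ry":0,"rz":0.45,"claw":255},
    {"x":-0.001,"y":0,"z":0,"rx":0,"ry":0,"rz":0.5,"claw":255}
  ]
}}

```text
t: 13.18
tool_pos: [0.5357, 0.1415, 0.1284]
orientation: [0.665, -3.067, 0.0]
force: [-3.2, -3.8, 4.8]
opening: 0.0202
gripper_force: 40.0
```

{"fn": "arm_command", "kwargs": {
  "targets": [
    {"x":0,"y":0,"z":0,"rx":0,"ry":0,"rz":0.015,"claw":255},
    {"x":0,"y":0,"z":0,"rx":0,"ry":0,"rz":0.03,"claw":255},
    {"x":0,"y":0,"z":0,"rx":0,"ry":0,"rz":0.045,"claw":255},
    {"x":0,"y":0,"z":0,"rx":0,"ry":0,"rz":0.06,"claw":255},
    {"x":0,"y":0,"z":0,"rx":0,"ry":0,"rz":0.075,"claw":255},
    {"x":0,"y":0,"z":0,"rx":0,"ry":0,"rz":0.09,"claw":255},
    {"x":0,"y":0,"z":0,"rx":0,"ry":0,"rz":0.1,"claw":255},
    {"x":0,"y":0,"z":0,"rx":0,"ry":0,"rz":0.11,"claw":255}
  ]
}}

```text
t: 13.85
tool_pos: [0.5359, 0.1414, 0.1284]
orientation: [0.992, -2.978, 0.0]
force: [-3.1, -4.9, 4.9]
opening: 0.0195
gripper_force: 40.0
```

```bash
python3 s.py
```

```text
t 13.85
tool_pos [0.5359 0.1414 0.1284]
orientation [ 9.9190e-01 -2.9778e+00  2.0000e-04]
force [-3.1467 -4.8913  4.9125]
opening 0.0195
gripper_force 40.0087
ty yaw 126.84697805477619 q6 -2.0479884317259742 wt [-1.05   0.799 -0.135]
```

{"fn": "arm_command", "kwargs": {
  "targets": [
    {"x":0,"y":0,"z":0,"rx":0,"ry":0,"rz":0.015,"claw":255},
    {"x":0,"y":0,"z":0,"rx":0,"ry":0,"rz":0.03,"claw":255},
    {"x":0,"y":0,"z":0,"rx":0,"ry":0,"rz":0.045,"claw":255},
    {"x":0,"y":0,"z":0,"rx":0,"ry":0,"rz":0.06,"claw":255}
  ]
}}

```text
t: 14.18
tool_pos: [0.536, 0.1413, 0.1284]
orientation: [1.169, -2.913, 0.0]
force: [-2.8, -5.0, 4.1]
opening: 0.0195
gripper_force: 40.0
```

```bash
python3 s.py
```

```text
t 14.1833
tool_pos [0.536  0.1413 0.1284]
orientation [ 1.1693e+00 -2.9128e+00  1.0000e-04]
force [-2.8262 -5.0376  4.0984]
opening 0.0195
gripper_force 40.0089
ty yaw 133.7465529600131 q6 -2.1684401823594768 wt [-1.06   0.753 -0.107]
```

{"fn": "arm_command", "kwargs": {
  "targets": [
    {"x":0,"y":0,"z":0,"rx":0,"ry":0,"rz":0.015,"claw":255},
    {"x":0,"y":0,"z":0,"rx":0,"ry":0,"rz":0.03,"claw":255},
    {"x":0,"y":0,"z":0,"rx":0,"ry":0,"rz":0.045,"claw":255},
    {"x":0,"y":0,"z":0,"rx":0,"ry":0,"rz":0.06,"claw":255}
  ]
}}

```text
t: 14.52
tool_pos: [0.5361, 0.1412, 0.1283]
orientation: [1.341, -2.838, 0.0]
force: [-1.9, -4.7, 3.6]
opening: 0.0196
gripper_force: 40.1
```

```bash
python3 s.py
```

```text
t 14.5167
tool_pos [0.5361 0.1412 0.1283]
orientation [ 1.3415e+00 -2.8377e+00  1.0000e-04]
force [-1.8562 -4.6836  3.5782]
opening 0.0196
gripper_force 40.0728
ty yaw 140.60392108674958 q6 -2.288221942485163 wt [-1.142  0.541 -0.369]
```

{"fn": "arm_command", "kwargs": {
  "targets": [
    {"x":0,"y":0,"z":0,"rx":0,"ry":0,"rz":0.01,"claw":255},
    {"x":0,"y":0,"z":0,"rx":0,"ry":0,"rz":0.02,"claw":255},
    {"x":0,"y":0,"z":0,"rx":0,"ry":0,"rz":0.02,"claw":255}
  ]
}}

```text
t: 14.77
tool_pos: [0.5361, 0.1412, 0.1283]
orientation: [1.398, -2.811, 0.0]
force: [-1.5, -4.2, 4.2]
opening: 0.0198
gripper_force: 40.1
```

```bash
python3 s.py
```

```text
t 14.7667
tool_pos [0.5361 0.1412 0.1283]
orientation [ 1.3976 -2.8106  0.    ]
force [-1.5003 -4.2281  4.2344]
opening 0.0198
gripper_force 40.0839
ty yaw 142.87771130306825 q6 -2.3279696983357865 wt [-1.117  0.53  -0.327]
```

{"fn": "arm_command", "kwargs": {
  "targets": [
    {"x":0,"y":0,"z":0,"rx":0,"ry":0,"rz":-0.03,"claw":255},
    {"x":0,"y":0.002,"z":0,"rx":0,"ry":0,"rz":-0.06,"claw":255},
    {"x":0,"y":0.002,"z":0.02,"rx":0,"ry":0,"rz":-0.06,"claw":255},
    {"x":0,"y":0.002,"z":0.05,"rx":0,"ry":0,"rz":-0.06,"claw":255},
    {"x":0,"y":0.002,"z":0.09,"rx":0,"ry":0,"rz":-0.06,"claw":255},
    {"x":0,"y":0.002,"z":0.14,"rx":0,"ry":0,"rz":-0.06,"claw":255},
    {"x":0,"y":0.002,"z":0.17,"rx":0,"ry":0,"rz":-0.06,"claw":255},
    {"x":0,"y":0.002,"z":0.17,"rx":0,"ry":0,"rz":-0.06,"claw":255},
    {"x":0,"y":0.002,"z":0.17,"rx":0,"ry":0,"rz":-0.06,"claw":255}
  ]
}}

```text
t: 15.52
tool_pos: [0.5371, 0.1433, 0.2137]
orientation: [-1.227, 2.891, 0.001]
force: [-0.7, -1.1, -1.4]
opening: 0.0197
gripper_force: 40.0
```

{"fn": "arm_command", "kwargs": {
  "targets": [
    {"x":-0.03,"y":-0.006,"z":0,"rx":0,"ry":0,"rz":-0.06,"claw":255},
    {"x":-0.08,"y":-0.016,"z":0,"rx":0,"ry":0,"rz":-0.12,"claw":255},
    {"x":-0.13,"y":-0.026,"z":0,"rx":0,"ry":0,"rz":-0.18,"claw":255},
    {"x":-0.18,"y":-0.036,"z":0,"rx":0,"ry":0,"rz":-0.22,"claw":255},
    {"x":-0.22,"y":-0.042,"z":0,"rx":0,"ry":0,"rz":-0.25,"claw":255},
    {"x":-0.232,"y":-0.044,"z":0,"rx":0,"ry":0,"rz":-0.25,"claw":255},
    {"x":-0.232,"y":-0.044,"z":0,"rx":0,"ry":0,"rz":-0.25,"claw":255},
    {"x":-0.232,"y":-0.044,"z":0,"rx":0,"ry":0,"rz":-0.25,"claw":255},
    {"x":-0.232,"y":-0.044,"z":0,"rx":0,"ry":0,"rz":-0.25,"claw":255}
  ]
}}

```text
t: 16.27
tool_pos: [0.4217, 0.121, 0.2132]
orientation: [0.475, -3.105, -0.0]
force: [-0.4, 0.6, -1.5]
opening: 0.02
gripper_force: 40.0
```

```bash
python3 w.py w6; python3 kp.py w6
```

```text
t 16.2667
tool_pos [0.4217 0.121  0.2132]
orientation [ 4.7500e-01 -3.1051e+00 -2.0000e-04]
force [-0.4085  0.6307 -1.4904]
opening 0.02
gripper_force 39.9991
q [ 0.162 -0.312  1.939  0.     1.515 -1.712]
ty yaw 107.39419661397547 z [-4.e-04  0.e+00 -1.e+00]
zmin -15.689699567532786 x range [-37.03403054  36.04364413] n 3395
rect ((-1.3421669006347656, 0.18895244598388672), (73.9931640625, 18.985258102416992), 0.39880359172821045)
-36 z -14.3 y [-7.5  0.   8.1]
-12 z -14.3 y [-8.4  0.   9. ]
-4 z -14.38 y [-8.2  0.6  9.4]
4 z -14.39 y [-8.6  0.   8.7]
12 z -14.31 y [-8.5  0.6  9.1]
20 z -14.38 y [-8.4  0.6  9. ]
28 z -14.39 y [-8.3  0.   8.9]
36 z -13.41 y [-7.7  0.5  8.3]
rows 179 309
```

{"fn": "arm_command", "kwargs": {
  "targets": [
    {"x":-0.003,"y":-0.002,"z":-0.04,"rx":0,"ry":0,"rz":0,"claw":255},
    {"x":-0.003,"y":-0.002,"z":-0.08,"rx":0,"ry":0,"rz":0,"claw":255},
    {"x":-0.003,"y":-0.002,"z":-0.12,"rx":0,"ry":0,"rz":0,"claw":255},
    {"x":-0.003,"y":-0.002,"z":-0.16,"rx":0,"ry":0,"rz":0,"claw":255},
    {"x":-0.003,"y":-0.002,"z":-0.19,"rx":0,"ry":0,"rz":0,"claw":255},
    {"x":-0.003,"y":-0.002,"z":-0.215,"rx":0,"ry":0,"rz":0,"claw":255},
    {"x":-0.003,"y":-0.002,"z":-0.23,"rx":0,"ry":0,"rz":0,"claw":255},
    {"x":-0.003,"y":-0.002,"z":-0.24,"rx":0,"ry":0,"rz":0,"claw":255},
    {"x":-0.003,"y":-0.002,"z":-0.247,"rx":0,"ry":0,"rz":0,"claw":255},
    {"x":-0.003,"y":-0.002,"z":-0.247,"rx":0,"ry":0,"rz":0,"claw":255}
  ]
}}

```text
t: 17.15
tool_pos: [0.4197, 0.1199, 0.0899]
orientation: [0.473, -3.105, 0.0]
force: [0.5, -0.2, -0.7]
opening: 0.02
gripper_force: 40.0
```

{"fn": "arm_command", "kwargs": {
  "targets": [
    {"x":0,"y":0,"z":0,"rx":0,"ry":0,"rz":0,"claw":255},
    {"x":0,"y":0,"z":0,"rx":0,"ry":0,"rz":0,"claw":130},
    {"x":0,"y":0,"z":0,"rx":0,"ry":0,"rz":0,"claw":130},
    {"x":0,"y":0,"z":0,"rx":0,"ry":0,"rz":0,"claw":130},
    {"x":0,"y":0,"z":0,"rx":0,"ry":0,"rz":0,"claw":130},
    {"x":0,"y":0,"z":0,"rx":0,"ry":0,"rz":0,"claw":130}
  ]
}}

```text
t: 17.65
tool_pos: [0.4199, 0.1199, 0.0906]
orientation: [-0.473, 3.105, -0.0]
force: [-0.1, 0.7, 1.1]
opening: 0.0447
gripper_force: 0.0
```

{"fn": "arm_command", "kwargs": {
  "targets": [
    {"x":0,"y":0,"z":0.06,"rx":0,"ry":0,"rz":0,"claw":130},
    {"x":0,"y":0,"z":0.12,"rx":0,"ry":0,"rz":0,"claw":130},
    {"x":0,"y":0,"z":0.18,"rx":0,"ry":0,"rz":-0.06,"claw":255},
    {"x":0.05,"y":-0.01,"z":0.22,"rx":0,"ry":0,"rz":-0.12,"claw":255},
    {"x":0.1,"y":-0.02,"z":0.22,"rx":0,"ry":0,"rz":-0.18,"claw":255},
    {"x":0.15,"y":-0.02,"z":0.22,"rx":0,"ry":0,"rz":-0.24,"claw":255},
    {"x":0.2,"y":-0.03,"z":0.22,"rx":0,"ry":0,"rz":-0.3,"claw":255},
    {"x":0.25,"y":-0.03,"z":0.22,"rx":0,"ry":0,"rz":-0.36,"claw":255},
    {"x":0.3,"y":-0.04,"z":0.22,"rx":0,"ry":0,"rz":-0.42,"claw":255},
    {"x":0.335,"y":-0.04,"z":0.22,"rx":0,"ry":0,"rz":-0.48,"claw":255}
  ]
}}

```text
t: 18.48
tool_pos: [0.5889, 0.099, 0.1999]
orientation: [1.024, 2.969, -0.0]
force: [0.4, -0.6, -0.0]
opening: 0.0007
gripper_force: 0.0
```

{"fn": "arm_command", "kwargs": {
  "targets": [
    {"x":0,"y":0,"z":0,"rx":0,"ry":0,"rz":-0.06,"claw":255},
    {"x":0,"y":0,"z":0,"rx":0,"ry":0,"rz":-0.12,"claw":255},
    {"x":0,"y":0,"z":0,"rx":0,"ry":0,"rz":-0.18,"claw":255},
    {"x":0,"y":0,"z":0,"rx":0,"ry":0,"rz":-0.24,"claw":255},
    {"x":0,"y":0,"z":0,"rx":0,"ry":0,"rz":-0.3,"claw":255},
    {"x":0,"y":0,"z":0,"rx":0,"ry":0,"rz":-0.36,"claw":255},
    {"x":0,"y":0,"z":0,"rx":0,"ry":0,"rz":-0.42,"claw":255},
    {"x":0,"y":0,"z":0,"rx":0,"ry":0,"rz":-0.454,"claw":255},
    {"x":0,"y":0,"z":0,"rx":0,"ry":0,"rz":-0.454,"claw":255}
  ]
}}

```text
t: 19.23
tool_pos: [0.5871, 0.0998, 0.2002]
orientation: [-2.219, -2.223, 0.0]
force: [0.5, 0.3, -0.3]
opening: 0.0006
gripper_force: 0.0
```

```bash
python3 w.py w7; python3 m2.py w7
```

```text
t 19.2333
tool_pos [0.5871 0.0998 0.2002]
orientation [-2.2195e+00 -2.2233e+00  2.0000e-04]
force [ 0.4525  0.3303 -0.3382]
opening 0.0006
gripper_force 0.0
q [0.082 0.135 1.543 0.    1.464 0.081]
ty yaw 0.09821609006587016 z [-1.e-04 -0.e+00 -1.e+00]
yel [  35  149   81   40 1665] z 0.1025 mean [0.4251 0.1218 0.1022] rect [422.8 120.7] [75.5 19.3] 17.2
bosstop [ 176  110   55   63 2225] z 0.0729 mean [0.5353 0.1435 0.0728] rect [536.4 142.5] [51.2 60.9] 0.0
house [228 110  15  62 654] z 0.0744 mean [0.5688 0.1428 0.081 ] rect [568.1 143.1] [12.1 59.6] 0.0
red [246  67  22  25 516] z 0.1085 mean [0.5882 0.1971 0.1085] rect [588.3 197.5] [18.6 17.2] 89.7
orange [242 122  30  32 778] z 0.096 mean [0.5886 0.1513 0.0985] rect [588.5 150. ] [27.1 24.4] 0.1
wood [  63  134   66   55 1616] z 0.0609 mean [0.4232 0.1225 0.0607] rect [420.2 120. ] [57.2 55.3] 3.3
bar [248 181  19  38 657] z 0.0621 mean [0.5896 0.08   0.0622] rect [589.4  79. ] [19.5 42.1] 0.7
ridge+ [ 237  176   42   43 1310] z 0.0591 mean [0.5897 0.0801 0.0548] rect [589.9  73.7] [52.7 46. ] 89.3
bear [237 175  12  37 313] z 0.048 mean [0.5739 0.0822 0.0482] rect [573.1  82.6] [40.7 12.4] 89.7
```

View pics/w7.png

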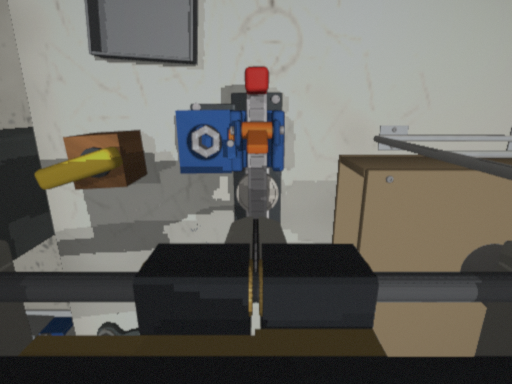

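The view shows the key standing (80,165), boss and socket (206,141), orange pawl tab (257,130), red handle (257,80) and the bearing beneath the bar (257,190).

{"fn": "arm_command", "kwargs": {
  "targets": [
    {"x":0.001,"y":0,"z":-0.06,"rx":0,"ry":0,"rz":0,"claw":255},
    {"x":0.001,"y":0,"z":-0.12,"rx":0,"ry":0,"rz":0,"claw":255},
    {"x":0.001,"y":0,"z":-0.16,"rx":0,"ry":0,"rz":0,"claw":255},
    {"x":0.001,"y":0,"z":-0.174,"rx":0,"ry":0,"rz":0,"claw":255},
    {"x":0.001,"y":0,"z":-0.174,"rx":0,"ry":0,"rz":0,"claw":255},
    {"x":0.001,"y":0.02,"z":-0.174,"rx":0,"ry":0,"rz":0,"claw":255},
    {"x":0.001,"y":0.04,"z":-0.174,"rx":0,"ry":0,"rz":0,"claw":255},
    {"x":0.001,"y":0.05,"z":-0.174,"rx":0,"ry":0,"rz":0,"claw":255},
    {"x":0.001,"y":0.06,"z":-0.174,"rx":0,"ry":0,"rz":0,"claw":255},
    {"x":0.001,"y":0.06,"z":-0.174,"rx":0,"ry":0,"rz":0,"claw":255}
  ]
}}

```text
t: 20.12
tool_pos: [0.5885, 0.1312, 0.1147]
orientation: [2.213, 2.228, 0.003]
force: [-0.3, 0.2, 0.8]
opening: 0.0004
gripper_force: 0.0
```

{"fn": "arm_command", "kwargs": {
  "targets": [
    {"x":0,"y":0.006,"z":0,"rx":0,"ry":0,"rz":0,"claw":255},
    {"x":0,"y":0.012,"z":0,"rx":0,"ry":0,"rz":0,"claw":255},
    {"x":0,"y":0.018,"z":0,"rx":0,"ry":0,"rz":0,"claw":255},
    {"x":0,"y":0.022,"z":0,"rx":0,"ry":0,"rz":0,"claw":255},
    {"x":0,"y":0.022,"z":0,"rx":0,"ry":0,"rz":0,"claw":255}
  ]
}}

```text
t: 20.53
tool_pos: [0.5876, 0.1412, 0.1132]
orientation: [-2.216, -2.227, -0.0]
force: [-0.0, -0.0, 0.1]
opening: 0.0008
gripper_force: 0.1
```

{"fn": "arm_command", "kwargs": {
  "targets": [
    {"x":0,"y":0.003,"z":0,"rx":0,"ry":0,"rz":0,"claw":255},
    {"x":0,"y":0.006,"z":0,"rx":0,"ry":0,"rz":0,"claw":255},
    {"x":0,"y":0.009,"z":0,"rx":0,"ry":0,"rz":0,"claw":255},
    {"x":0,"y":0.012,"z":0,"rx":0,"ry":0,"rz":0,"claw":255}
  ]
}}

```text
t: 20.87
tool_pos: [0.5876, 0.1469, 0.1133]
orientation: [-2.216, -2.227, 0.0]
force: [-0.5, -1.9, 2.9]
opening: 0.0006
gripper_force: 1.6
```

{"fn": "arm_command", "kwargs": {
  "targets": [
    {"x":0,"y":0.003,"z":0,"rx":0,"ry":0,"rz":0,"claw":255},
    {"x":0,"y":0.006,"z":0,"rx":0,"ry":0,"rz":0,"claw":255}
  ]
}}

```text
t: 21.03
tool_pos: [0.5875, 0.1493, 0.1131]
orientation: [2.216, 2.226, -0.002]
force: [-1.0, -10.1, 2.8]
opening: 0.0005
gripper_force: 5.5
```

```bash
python3 w.py w8; python3 - <<'E'
from h import *
z=np.load('w8.npz');im,p=z['im'],z['p'];hsv=cv2.cvtColor(im,cv2.COLOR_RGB2HSV)
m=(cv2.inRange(hsv,(6,150,50),(15,255,255))>0)&(abs(p[...,0]-.588)<.016)&(abs(p[...,1]-.155)<.04)&(p[...,2]>.05)
for a in np.arange(.06,.125,.006):
    t=p[m&(p[...,2]>=a)&(p[...,2]<a+.006)]
    if len(t):print(round(a,3),len(t),np.percentile(t[:,1],[2,50,98]).round(4))
E
```

```text
t 21.0333
tool_pos [0.5875 0.1493 0.1131]
orientation [ 2.2157e+00  2.2265e+00 -1.9000e-03]
force [ -1.0056 -10.1195   2.8391]
opening 0.0005
gripper_force 5.4973
q [ 1.650e-01  2.320e-01  1.597e+00 -1.000e-03  1.313e+00  1.600e-01]
ty yaw 0.2785058160706483 z [-5.0e-04 -1.2e-03 -1.0e+00]
0.066 1 [0.1559 0.1559 0.1559]
0.078 68 [0.1613 0.1622 0.1625]
0.084 158 [0.1521 0.1573 0.1615]
0.096 4 [0.1564 0.1567 0.1568]
0.108 260 [0.1645 0.1703 0.1722]
0.114 200 [0.1641 0.1667 0.1701]
```

{"fn": "arm_command", "kwargs": {
  "targets": [
    {"x":0,"y":-0.02,"z":0,"rx":0,"ry":0,"rz":0,"claw":255},
    {"x":0,"y":-0.03,"z":0.03,"rx":0,"ry":0,"rz":0,"claw":255},
    {"x":0,"y":-0.03,"z":0.07,"rx":0,"ry":0,"rz":0,"claw":130},
    {"x":0,"y":-0.03,"z":0.1,"rx":0,"ry":0,"rz":0,"claw":130},
    {"x":0,"y":0,"z":0.1,"rx":0,"ry":0,"rz":0,"claw":130},
    {"x":0,"y":0.04,"z":0.1,"rx":0,"ry":0,"rz":0,"claw":130},
    {"x":0,"y":0.08,"z":0.1,"rx":0,"ry":0,"rz":0,"claw":130},
    {"x":0,"y":0.096,"z":0.1,"rx":0,"ry":0,"rz":0,"claw":130},
    {"x":0,"y":0.096,"z":0.1,"rx":0,"ry":0,"rz":0,"claw":130},
    {"x":0,"y":0.096,"z":0.1,"rx":0,"ry":0,"rz":0,"claw":130}
  ]
}}

```text
t: 21.92
tool_pos: [0.5871, 0.1981, 0.1622]
orientation: [-2.214, -2.228, 0.002]
force: [0.1, -0.6, 0.1]
opening: 0.0448
gripper_force: 0.0
```

{"fn": "arm_command", "kwargs": {
  "targets": [
    {"x":0.001,"y":0,"z":-0.04,"rx":0,"ry":0,"rz":0,"claw":130},
    {"x":0.001,"y":0,"z":-0.08,"rx":0,"ry":0,"rz":0,"claw":130},
    {"x":0.001,"y":0,"z":-0.12,"rx":0,"ry":0,"rz":0,"claw":130},
    {"x":0.001,"y":0,"z":-0.148,"rx":0,"ry":0,"rz":0,"claw":130},
    {"x":0.001,"y":0,"z":-0.148,"rx":0,"ry":0,"rz":0,"claw":130},
    {"x":0.001,"y":0,"z":-0.148,"rx":0,"ry":0,"rz":0,"claw":255},
    {"x":0.001,"y":0,"z":-0.148,"rx":0,"ry":0,"rz":0,"claw":255},
    {"x":0.001,"y":0,"z":-0.148,"rx":0,"ry":0,"rz":0,"claw":255},
    {"x":0.001,"y":0,"z":-0.148,"rx":0,"ry":0,"rz":0,"claw":255},
    {"x":0.001,"y":0,"z":-0.148,"rx":0,"ry":0,"rz":0,"claw":255}
  ]
}}

```text
t: 22.75
tool_pos: [0.5878, 0.1981, 0.0907]
orientation: [-2.215, -2.227, 0.0]
force: [-6.1, 0.2, 2.9]
opening: 0.02
gripper_force: 40.0
```

{"fn": "arm_command", "kwargs": {
  "targets": [
    {"x":-0.001,"y":0.015,"z":0,"rx":0,"ry":0,"rz":0,"claw":255},
    {"x":-0.001,"y":0.045,"z":0,"rx":0,"ry":0,"rz":0,"claw":255},
    {"x":-0.002,"y":0.08,"z":0,"rx":0,"ry":0,"rz":0,"claw":255},
    {"x":-0.002,"y":0.115,"z":0,"rx":0,"ry":0,"rz":0,"claw":255},
    {"x":-0.003,"y":0.15,"z":0,"rx":0,"ry":0,"rz":0,"claw":255},
    {"x":-0.003,"y":0.185,"z":0,"rx":0,"ry":0,"rz":0,"claw":255},
    {"x":-0.004,"y":0.22,"z":0,"rx":0,"ry":0,"rz":0,"claw":255},
    {"x":-0.004,"y":0.25,"z":0,"rx":0,"ry":0,"rz":0,"claw":255},
    {"x":-0.004,"y":0.275,"z":0,"rx":0,"ry":0,"rz":0,"claw":255},
    {"x":-0.004,"y":0.29,"z":0,"rx":0,"ry":0,"rz":0,"claw":255}
  ]
}}

```text
t: 23.58
tool_pos: [0.5861, 0.3448, 0.0907]
orientation: [-2.215, -2.228, -0.002]
force: [-4.0, -1.2, 8.7]
opening: 0.0196
gripper_force: 40.0
```

{"fn": "arm_command", "kwargs": {
  "targets": [
    {"x":0,"y":0.006,"z":0,"rx":0,"ry":0,"rz":0,"claw":255},
    {"x":0,"y":0.012,"z":0,"rx":0,"ry":0,"rz":0,"claw":255},
    {"x":0,"y":0.018,"z":0,"rx":0,"ry":0,"rz":0,"claw":255},
    {"x":0,"y":0.022,"z":0,"rx":0,"ry":0,"rz":0,"claw":255}
  ]
}}

```text
t: 23.92
tool_pos: [0.586, 0.3542, 0.0907]
orientation: [2.215, 2.227, -0.001]
force: [-7.1, -12.0, 13.1]
opening: 0.0197
gripper_force: 40.0
```

{"fn": "arm_command", "kwargs": {
  "targets": [
    {"x":0,"y":-0.002,"z":0,"rx":0,"ry":0,"rz":0,"claw":110},
    {"x":0,"y":-0.002,"z":0,"rx":0,"ry":0,"rz":0,"claw":110},
    {"x":0,"y":-0.002,"z":0,"rx":0,"ry":0,"rz":0,"claw":110},
    {"x":0,"y":-0.002,"z":0,"rx":0,"ry":0,"rz":0,"claw":110},
    {"x":0,"y":-0.002,"z":0,"rx":0,"ry":0,"rz":0,"claw":70},
    {"x":0,"y":-0.002,"z":0.08,"rx":0,"ry":0,"rz":0,"claw":70},
    {"x":0,"y":-0.002,"z":0.16,"rx":0,"ry":0,"rz":0,"claw":70},
    {"x":0,"y":-0.06,"z":0.2,"rx":0,"ry":0,"rz":0,"claw":70},
    {"x":0,"y":-0.14,"z":0.2,"rx":0,"ry":0,"rz":0,"claw":70},
    {"x":0,"y":-0.22,"z":0.2,"rx":0,"ry":0,"rz":0,"claw":70}
  ]
}}

```text
t: 24.75
tool_pos: [0.5873, 0.2441, 0.1922]
orientation: [2.212, 2.228, 0.008]
force: [0.2, -1.0, -1.2]
opening: 0.0676
gripper_force: 0.0
```

{"fn": "arm_command", "kwargs": {
  "targets": [
    {"x":0,"y":-0.08,"z":0,"rx":0,"ry":0,"rz":0,"claw":70},
    {"x":0,"y":-0.16,"z":0,"rx":0,"ry":0,"rz":0,"claw":70},
    {"x":0,"y":-0.24,"z":0,"rx":0,"ry":0,"rz":0,"claw":70},
    {"x":0,"y":-0.32,"z":0,"rx":0,"ry":0,"rz":0,"claw":70},
    {"x":0,"y":-0.4,"z":0,"rx":0,"ry":0,"rz":0,"claw":70},
    {"x":0,"y":-0.4,"z":0,"rx":0,"ry":0,"rz":0,"claw":70},
    {"x":0,"y":-0.4,"z":0,"rx":0,"ry":0,"rz":0,"claw":70}
  ]
}}

```text
t: 25.33
tool_pos: [0.5862, 0.0415, 0.1893]
orientation: [2.22, 2.222, 0.0]
force: [-0.2, 0.4, -0.5]
opening: 0.0676
gripper_force: 0.0
```

```bash
python3 w.py w9; python3 - <<'E'
from h import *
import hexm
im,d,c=cam('top');np.savez('top9.npz',im=im,d=d,p=cloud(d,c))
z=np.load('w9.npz');p=z['p'];m=(p[...,2]>.044)&(p[...,2]<.053)&(abs(p[...,0]-.589)<.04)&(p[...,1]<.112)&(p[...,1]>-.06)
t=p[m];print(len(t));r=cv2.minEnclosingCircle((t[:,:2]*1000).astype(np.float32));print('bearing',r,t.mean(0))
p2=np.load('top9.npz')['p'];m=(p2[...,2]>.044)&(p2[...,2]<.056)&(abs(p2[...,0]-.589)<.04)&(p2[...,1]<.112)&(p2[...,1]>-.06)
t=p2[m];print('top',len(t),t.min(0),t.max(0))
for nm,q in(('w9',p),('top',p2)):
    m=((q[...,2]>.014)&(q[...,2]<.032)&(q[...,1]>.2)&(q[...,1]<.46)&(q[...,0]<.53)&(q[...,0]>.36)).astype(np.uint8)
    k,l,s,ce=cv2.connectedComponentsWithStats(m)
    t=q[m>0];print(nm,'tray',cv2.minAreaRect((t[:,:2]*1000).astype(np.float32)),len(t))
w,tt=z['im'],im
save('two',np.hstack([w,tt[90:282,150:406].repeat(2,0).repeat(2,1)])[:, ::1][:, :1024][::1,::1])
cv2.imwrite('pics/two.png',cv2.resize(cv2.imread('pics/two.png'),(800,300)))
E
```

```text
t 25.3333
tool_pos [0.5862 0.0415 0.1893]
orientation [2.2205e+00 2.2222e+00 3.0000e-04]
force [-0.208   0.3744 -0.5042]
opening 0.0676
gripper_force 0.0
q [-0.017  0.12   1.578  0.     1.443 -0.017]
ty yaw 0.04426296879393329 z [ 2.e-04  0.e+00 -1.e+00]
1370
bearing ((584.4151611328125, 88.57562255859375), 31.342985153198242) [0.58969939 0.08262706 0.0483723 ]
top 234 [0.56517066 0.05889472 0.04401441] [0.61008118 0.11074918 0.05351739]
w9 tray ((0.0, 0.0), (0.0, 0.0), 0.0) 0
top tray ((470.7364501953125, 327.05755615234375), (206.31573486328125, 110.08854675292969), 86.42747497558594) 374
```

View pics/two.png

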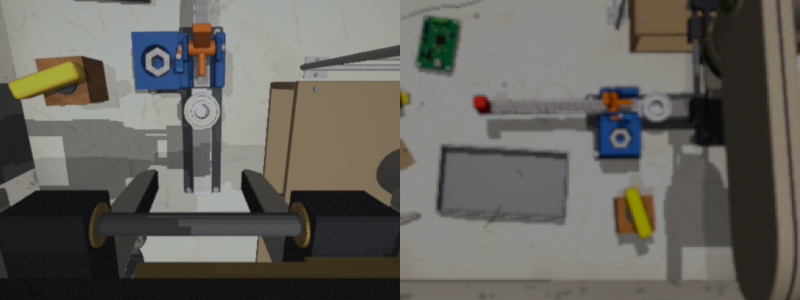

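One bearing only, at (202,112) in the left view, with the seats beyond it empty. The pawl is tipped up, the bar is drawn out (red handle at 481,104 right), and the tray is at (503,182). Picking the bearing.

{"fn": "arm_command", "kwargs": {
  "targets": [
    {"x":0.007,"y":0.05,"z":-0.02,"rx":0,"ry":0,"rz":0,"claw":60},
    {"x":0.007,"y":0.082,"z":-0.04,"rx":0,"ry":0,"rz":0,"claw":60},
    {"x":0.007,"y":0.082,"z":-0.1,"rx":0,"ry":0,"rz":0,"claw":60},
    {"x":0.007,"y":0.082,"z":-0.15,"rx":0,"ry":0,"rz":0,"claw":60},
    {"x":0.007,"y":0.082,"z":-0.2,"rx":0,"ry":0,"rz":0,"claw":60},
    {"x":0.007,"y":0.082,"z":-0.24,"rx":0,"ry":0,"rz":0,"claw":60},
    {"x":0.007,"y":0.082,"z":-0.27,"rx":0,"ry":0,"rz":0,"claw":60},
    {"x":0.007,"y":0.082,"z":-0.29,"rx":0,"ry":0,"rz":0,"claw":60},
    {"x":0.007,"y":0.082,"z":-0.302,"rx":0,"ry":0,"rz":0,"claw":60},
    {"x":0.007,"y":0.082,"z":-0.302,"rx":0,"ry":0,"rz":0,"claw":60}
  ]
}}

```text
t: 26.27
tool_pos: [0.5887, 0.0858, 0.0369]
orientation: [-2.213, -2.227, 0.002]
force: [0.1, 0.1, -0.7]
opening: 0.0711
gripper_force: 0.0
```

{"fn": "arm_command", "kwargs": {
  "squeeze": 25,
  "targets": [
    {"x":0,"y":0,"z":0,"rx":0,"ry":0,"rz":0,"claw":255},
    {"x":0,"y":0,"z":0,"rx":0,"ry":0,"rz":0,"claw":255},
    {"x":0,"y":0,"z":0,"rx":0,"ry":0,"rz":0,"claw":255},
    {"x":0,"y":0,"z":0,"rx":0,"ry":0,"rz":0,"claw":255},
    {"x":0,"y":0,"z":0,"rx":0,"ry":0,"rz":0,"claw":255},
    {"x":0,"y":0,"z":0,"rx":0,"ry":0,"rz":0,"claw":255},
    {"x":0,"y":0,"z":0,"rx":0,"ry":0,"rz":0,"claw":255}
  ]
}}

```text
t: 26.85
tool_pos: [0.5902, 0.0848, 0.0392]
orientation: [2.215, 2.226, 0.002]
force: [-1.7, 0.2, 6.6]
opening: 0.0462
gripper_force: 25.0
```

{"fn": "arm_command", "kwargs": {
  "targets": [
    {"x":0,"y":0,"z":0,"rx":0,"ry":0,"rz":0,"claw":100},
    {"x":0,"y":0,"z":0,"rx":0,"ry":0,"rz":0,"claw":100},
    {"x":0,"y":-0.003,"z":0.007,"rx":0,"ry":0,"rz":0,"claw":100},
    {"x":0,"y":-0.003,"z":0.014,"rx":0,"ry":0,"rz":0,"claw":100},
    {"x":0,"y":-0.003,"z":0.014,"rx":0,"ry":0,"rz":0,"claw":255},
    {"x":0,"y":-0.003,"z":0.014,"rx":0,"ry":0,"rz":0,"claw":255},
    {"x":0,"y":-0.003,"z":0.014,"rx":0,"ry":0,"rz":0,"claw":255},
    {"x":0,"y":-0.003,"z":0.014,"rx":0,"ry":0,"rz":0,"claw":255},
    {"x":0,"y":-0.003,"z":0.014,"rx":0,"ry":0,"rz":0,"claw":255}
  ]
}}

```text
t: 27.6
tool_pos: [0.59, 0.0833, 0.0456]
orientation: [2.215, 2.227, 0.001]
force: [-0.4, 0.4, 3.6]
opening: 0.0463
gripper_force: 25.0
```

{"fn": "arm_command", "kwargs": {
  "targets": [
    {"x":0,"y":0,"z":0,"rx":0,"ry":0,"rz":0,"claw":255},
    {"x":0,"y":0,"z":0.02,"rx":0,"ry":0,"rz":0,"claw":255},
    {"x":0,"y":0,"z":0.06,"rx":0,"ry":0,"rz":0,"claw":255},
    {"x":0,"y":0,"z":0.12,"rx":0,"ry":0,"rz":0,"claw":255},
    {"x":0,"y":0,"z":0.18,"rx":0,"ry":0,"rz":0,"claw":255},
    {"x":0,"y":0,"z":0.24,"rx":0,"ry":0,"rz":0,"claw":255},
    {"x":0,"y":0,"z":0.28,"rx":0,"ry":0,"rz":0,"claw":255},
    {"x":0,"y":0,"z":0.28,"rx":0,"ry":0,"rz":0,"claw":255}
  ]
}}

```text
t: 28.27
tool_pos: [0.5923, 0.0836, 0.1915]
orientation: [2.212, 2.223, 0.01]
force: [1.1, 0.4, 0.0]
opening: 0.0462
gripper_force: 25.0
```

{"fn": "arm_command", "kwargs": {
  "targets": [
    {"x":-0.02,"y":0.04,"z":0,"rx":0,"ry":0,"rz":0.06,"claw":255},
    {"x":-0.05,"y":0.1,"z":0,"rx":0,"ry":0,"rz":0.12,"claw":255},
    {"x":-0.08,"y":0.16,"z":0,"rx":0,"ry":0,"rz":0.18,"claw":255},
    {"x":-0.11,"y":0.22,"z":0,"rx":0,"ry":0,"rz":0.24,"claw":255},
    {"x":-0.14,"y":0.28,"z":0,"rx":0,"ry":0,"rz":0.3,"claw":255},
    {"x":-0.17,"y":0.34,"z":0,"rx":0,"ry":0,"rz":0.36,"claw":255},
    {"x":-0.2,"y":0.4,"z":0,"rx":0,"ry":0,"rz":0.42,"claw":255},
    {"x":-0.22,"y":0.45,"z":0,"rx":0,"ry":0,"rz":0.48,"claw":255},
    {"x":-0.242,"y":0.487,"z":0,"rx":0,"ry":0,"rz":0.54,"claw":255},
    {"x":-0.242,"y":0.487,"z":0,"rx":0,"ry":0,"rz":0.6,"claw":255}
  ]
}}

```text
t: 29.1
tool_pos: [0.4654, 0.3299, 0.1834]
orientation: [-0.556, -3.089, 0.001]
force: [0.6, -0.4, -2.4]
opening: 0.0462
gripper_force: 25.0
```

{"fn": "arm_command", "kwargs": {
  "targets": [
    {"x":0,"y":0,"z":0,"rx":0,"ry":0,"rz":0.06,"claw":255},
    {"x":0,"y":0,"z":0,"rx":0,"ry":0,"rz":0.12,"claw":255},
    {"x":0,"y":0,"z":0,"rx":0,"ry":0,"rz":0.16,"claw":255},
    {"x":0,"y":0,"z":0,"rx":0,"ry":0,"rz":0.16,"claw":255},
    {"x":0,"y":0,"z":0,"rx":0,"ry":0,"rz":0.16,"claw":255}
  ]
}}

```text
t: 29.52
tool_pos: [0.4679, 0.3265, 0.1839]
orientation: [-0.076, -3.139, 0.002]
force: [-0.3, -0.2, -1.1]
opening: 0.0459
gripper_force: 25.0
```

```bash
python3 w.py w10; python3 - <<'E'
from h import *
q=np.load('w10.npz')['p']
m=((q[...,2]>.016)&(q[...,2]<.032)&(q[...,1]>.15)&(q[...,1]<.5)&(q[...,0]<.56)&(q[...,0]>.34))
m=cv2.morphologyEx(m.astype(np.uint8),cv2.MORPH_OPEN,np.ones((2,2)))>0
t=q[m];print('tray',cv2.minAreaRect((t[:,:2]*1000).astype(np.float32)),len(t),t.min(0),t.max(0))
im=np.load('w10.npz')['im']
E
```

```text
t 29.5167
tool_pos [0.4679 0.3265 0.1839]
orientation [-7.6100e-02 -3.1388e+00  1.7000e-03]
force [-0.3381 -0.1911 -1.0786]
opening 0.0459
gripper_force 24.9993
q [ 0.519  0.081  1.631  0.     1.432 -1.003]
ty yaw 87.22093694172217 z [-0.0019 -0.001  -1.    ]
tray ((470.8244934082031, 299.0838928222656), (152.54794311523438, 292.6340637207031), 0.49640437960624695) 2122 [ 0.39427502  0.15311122 -0.00048875] [0.54818738 0.44512995 0.33689144]
```

View pics/w10.png

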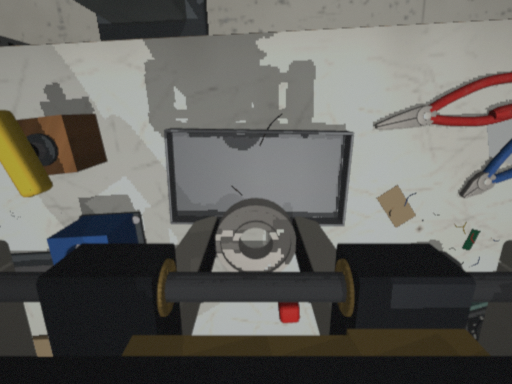

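The view shows the bearing held level at (256,237), with the tray spanning (167..352, 128..223) below it. Next I'll cast the tray rim corners.

```bash
python3 - <<'E'
from h import *
from hexm import ray
z=np.load('w10.npz')
print(ray(z,[[167,129],[352,131],[346,223],[172,223]],.026).round(4))
q=z['p']
m=((q[...,2]>.016)&(q[...,2]<.030));u=m.copy();u[:]=0;u[120:228,160:358]=1
t=q[m&u];r=cv2.minAreaRect((t[:,:2]*1000).astype(np.float32));print(r)
E
```

```text
[[0.4105 0.2342 0.026 ]
 [0.4224 0.4335 0.026 ]
 [0.5293 0.4309 0.026 ]
 [0.5193 0.2257 0.026 ]]
((472.09576416015625, 329.6393127441406), (206.22659301757812, 110.15939331054688), 86.43533325195312)
```

{"fn": "arm_command", "kwargs": {
  "targets": [
    {"x":0.008,"y":0.006,"z":-0.05,"rx":0,"ry":0,"rz":0,"claw":255},
    {"x":0.008,"y":0.006,"z":-0.11,"rx":0,"ry":0,"rz":0,"claw":255},
    {"x":0.008,"y":0.006,"z":-0.16,"rx":0,"ry":0,"rz":0,"claw":255},
    {"x":0.008,"y":0.006,"z":-0.2,"rx":0,"ry":0,"rz":0,"claw":255},
    {"x":0.008,"y":0.006,"z":-0.24,"rx":0,"ry":0,"rz":0,"claw":255},
    {"x":0.008,"y":0.006,"z":-0.27,"rx":0,"ry":0,"rz":0,"claw":255},
    {"x":0.008,"y":0.006,"z":-0.29,"rx":0,"ry":0,"rz":0,"claw":255},
    {"x":0.008,"y":0.006,"z":-0.305,"rx":0,"ry":0,"rz":0,"claw":255},
    {"x":0.008,"y":0.006,"z":-0.31,"rx":0,"ry":0,"rz":0,"claw":255},
    {"x":0.008,"y":0.006,"z":-0.31,"rx":0,"ry":0,"rz":0,"claw":255}
  ]
}}

```text
t: 30.4
tool_pos: [0.4725, 0.3298, 0.03]
orientation: [-0.073, -3.14, 0.0]
force: [0.5, -0.5, -1.4]
opening: 0.0465
gripper_force: 25.0
```

{"fn": "arm_command", "kwargs": {
  "targets": [
    {"x":0,"y":0,"z":-0.008,"rx":0,"ry":0,"rz":0,"claw":255},
    {"x":0,"y":0,"z":-0.015,"rx":0,"ry":0,"rz":0,"claw":255},
    {"x":0,"y":0,"z":-0.02,"rx":0,"ry":0,"rz":0,"claw":255},
    {"x":0,"y":0,"z":-0.023,"rx":0,"ry":0,"rz":0,"claw":255},
    {"x":0,"y":0,"z":-0.023,"rx":0,"ry":0,"rz":0,"claw":255}
  ]
}}

```text
t: 30.82
tool_pos: [0.4725, 0.3298, 0.0185]
orientation: [-0.072, -3.141, 0.0]
force: [0.2, 0.2, -1.8]
opening: 0.0463
gripper_force: 25.0
```

{"fn": "arm_command", "kwargs": {
  "targets": [
    {"x":0,"y":0,"z":0,"rx":0,"ry":0,"rz":0,"claw":85},
    {"x":0,"y":0,"z":0,"rx":0,"ry":0,"rz":0,"claw":85},
    {"x":0,"y":0,"z":0,"rx":0,"ry":0,"rz":0,"claw":85},
    {"x":0,"y":0,"z":0,"rx":0,"ry":0,"rz":0,"claw":85},
    {"x":0,"y":0,"z":0.03,"rx":0,"ry":0,"rz":0,"claw":85},
    {"x":0,"y":0,"z":0.09,"rx":0,"ry":0,"rz":0,"claw":85},
    {"x":0,"y":0,"z":0.17,"rx":0,"ry":0,"rz":0,"claw":85},
    {"x":0,"y":0,"z":0.25,"rx":0,"ry":0,"rz":0,"claw":85},
    {"x":0,"y":0.06,"z":0.33,"rx":0,"ry":0,"rz":0,"claw":85},
    {"x":0,"y":0.12,"z":0.4,"rx":0,"ry":0,"rz":0,"claw":85}
  ]
}}

```text
t: 31.65
tool_pos: [0.4732, 0.3814, 0.212]
orientation: [0.075, 3.139, 0.002]
force: [1.2, 0.7, -0.0]
opening: 0.0621
gripper_force: 0.0
```

```bash
python3 w.py w11; python3 - <<'E'
from h import *
p=np.load('w11.npz')['p'];z=p[...,2]
m=(z>.011)&(z<.022)&(abs(p[...,0]-.472)<.042)&(abs(p[...,1]-.33)<.088)
k,l,s,ce=cv2.connectedComponentsWithStats(m.astype(np.uint8))
for i in range(1,k):
    if s[i,4]>60:
        t=p[l==i];print(s[i],t.mean(0),np.percentile(t[:,2],[5,95]),cv2.minEnclosingCircle((t[:,:2]*1000).astype(np.float32)))
im,d,c=cam('scene');save('final',im[90:330,150:450].repeat(2,0).repeat(2,1))
E
```

```text
t 31.65
tool_pos [0.4732 0.3814 0.212 ]
orientation [7.5500e-02 3.1388e+00 1.5000e-03]
force [ 1.1598  0.6659 -0.0178]
opening 0.0621
gripper_force 0.0
q [ 0.594  0.159  1.494 -0.     1.486 -0.929]
ty yaw 87.24429441861486 z [ 1.9e-03  9.0e-04 -1.0e+00]
[196 153  38  38 947] [0.47378779 0.33042109 0.01625792] [0.01362886 0.01883459] ((474.3564147949219, 330.6093444824219), 23.82851791381836)
```

View pics/final.png

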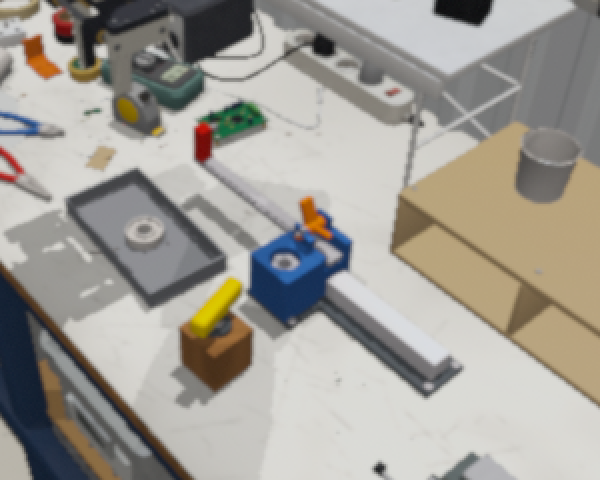

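The bearing lies flat in the tray (145,232), the key stands in its stand (215,310), the pawl is up and the bar is out. A last check of the screw angle from the earlier view: at the stop, a corner should lie near 33° mod 60°.

```bash
python3 hexm.py w7; python3 hexm.py w9
```

```text
centre 536.4225658747547 142.18704698228882 area 712.2816365691833 r 13.58066562664673 16.490471157811108 corner deg mod60 28.39203194981017 circ ((536.396728515625, 142.32872009277344), 16.458471298217773)
centre 536.5443023973625 142.20148230731272 area 696.183767975308 r 13.633506046808334 16.545885468392378 corner deg mod60 28.714945407934593 circ ((536.5122680664062, 142.10435485839844), 16.481063842773438)
```

The screw reads about 28.5°, slightly short of 33°. I'll take a closer look before handing in.

{"fn": "arm_command", "kwargs": {
  "targets": [
    {"x":0.03,"y":-0.06,"z":0,"rx":0,"ry":0,"rz":0,"claw":85},
    {"x":0.06,"y":-0.12,"z":0,"rx":0,"ry":0,"rz":0,"claw":85},
    {"x":0.1,"y":-0.18,"z":0,"rx":0,"ry":0,"rz":0,"claw":85},
    {"x":0.14,"y":-0.25,"z":0,"rx":0,"ry":0,"rz":0,"claw":85},
    {"x":0.18,"y":-0.32,"z":-0.03,"rx":0,"ry":0,"rz":0,"claw":85},
    {"x":0.22,"y":-0.39,"z":-0.06,"rx":0,"ry":0,"rz":0,"claw":85},
    {"x":0.25,"y":-0.45,"z":-0.084,"rx":0,"ry":0,"rz":0,"claw":85},
    {"x":0.254,"y":-0.462,"z":-0.084,"rx":0,"ry":0,"rz":0,"claw":85},
    {"x":0.254,"y":-0.462,"z":-0.084,"rx":0,"ry":0,"rz":0,"claw":85},
    {"x":0.254,"y":-0.462,"z":-0.084,"rx":0,"ry":0,"rz":0,"claw":85}
  ]
}}

```text
t: 32.58
tool_pos: [0.5993, 0.1506, 0.1667]
orientation: [-0.074, -3.14, -0.001]
force: [0.7, 0.9, 1.3]
opening: 0.0619
gripper_force: 0.0
```

```bash
cat >> hexm.py <<'E'
    q=p[(cv2.inRange(hsv,(100,100,20),(125,255,255))>0)&(p[...,2]>.068)&(p[...,2]<.077)&(p[...,0]<.562)&(p[...,0]>.49)&(abs(p[...,1]-.142)<.045)]
    print('boss',cv2.minAreaRect((q[:,:2]*1000).astype(np.float32)))
    # corner angle from the six fitted sides
    side=[]
    ph=np.angle((rr*np.exp(6j*th)).sum())/6
    for k in range(6):
        n=ph+np.pi/6+k*np.pi/3
        e=np.abs(np.angle(np.exp(1j*(a-n))))<np.radians(20)
        if e.sum()<6: continue
        vx,vy=cv2.fitLine(w[e].astype(np.float32),cv2.DIST_HUBER,0,.01,.01)[:2,0]
        side.append(np.degrees(np.arctan2(vy,vx))%60)
    print('sides mod60',np.round(side,1),'mean',np.degrees(np.angle(np.mean(np.exp(6j*np.radians(side))))/6)%60)
E
python3 w.py w12; for i in w2 w3 w7 w9 w12; do echo $i; python3 hexm.py $i; done
```

```text
t 32.5833
tool_pos [0.5993 0.1506 0.1667]
orientation [-7.3800e-02 -3.1399e+00 -6.0000e-04]
force [0.7265 0.9042 1.3066]
opening 0.0619
gripper_force 0.0
q [ 1.630e-01  2.170e-01  1.513e+00  1.000e-03  1.413e+00 -1.361e+00]
ty yaw 87.30681005525257 z [-8.e-04  4.e-04 -1.e+00]
w2
centre 536.4580252135833 142.431727889692 area 687.8666254710406 r 13.554066006109384 16.631481870378565 corner deg mod60 34.73121551173563 circ ((535.889404296875, 142.36911010742188), 16.185836791992188)
boss ((536.2213745117188, 141.7981414794922), (51.973297119140625, 62.113338470458984), 0.6797465682029724)
sides mod60 [38.1 29.4 29.4 34.2 38.5 39. ] mean 34.801987
w3
centre 536.6930347753138 142.30045878097684 area 693.565774916904 r 13.678227956199004 16.34479253024051 corner deg mod60 35.12889058076452 circ ((536.7507934570312, 142.40484619140625), 16.281335830688477)
boss ((536.4058837890625, 142.243408203125), (50.93058395385742, 61.98490524291992), 0.07103721052408218)
sides mod60 [33.5 34.4 34.5 37.8 37.3 34.2] mean 35.27307
w7
centre 536.4225658747547 142.18704698228882 area 712.2816365691833 r 1
[... 357 characters left out ...]
.183767975308 r 13.633506046808334 16.545885468392378 corner deg mod60 28.714945407934593 circ ((536.5122680664062, 142.10435485839844), 16.481063842773438)
boss ((536.5789184570312, 141.95529174804688), (51.45254898071289, 62.151824951171875), 0.619452714920044)
sides mod60 [27.1 29.1 26.3 27.9 28.1 34.4] mean 28.770678
w12
centre 536.6944134994654 142.23628926038663 area 672.1341293111909 r 13.707785590980665 16.270107835846765 corner deg mod60 28.41901329449013 circ ((536.52783203125, 142.12257385253906), 16.073036193847656)
boss ((536.7274169921875, 142.51451110839844), (50.989715576171875, 61.92012023925781), 0.4624521732330322)
sides mod60 [29.5 27.4 27.3 29.4 26.7 30.1] mean 28.408123
```

The close look confirms it: the screw sits about 0.07 rad back from its stop, dragged there when I backed off before lifting the key. I'll refit the key, turn it to the stop again and lift straight out with no back-off.

{"fn": "arm_command", "kwargs": {
  "targets": [
    {"x":-0.06,"y":-0.01,"z":0,"rx":0,"ry":0,"rz":0.05,"claw":85},
    {"x":-0.13,"y":-0.02,"z":0,"rx":0,"ry":0,"rz":0.1,"claw":85},
    {"x":-0.2,"y":-0.03,"z":0,"rx":0,"ry":0,"rz":0.15,"claw":85},
    {"x":-0.27,"y":-0.045,"z":0,"rx":0,"ry":0,"rz":0.175,"claw":85},
    {"x":-0.33,"y":-0.055,"z":0,"rx":0,"ry":0,"rz":0.175,"claw":85},
    {"x":-0.357,"y":-0.06,"z":0,"rx":0,"ry":0,"rz":0.175,"claw":85},
    {"x":-0.357,"y":-0.06,"z":0,"rx":0,"ry":0,"rz":0.175,"claw":85},
    {"x":-0.357,"y":-0.06,"z":0,"rx":0,"ry":0,"rz":0.175,"claw":85},
    {"x":-0.357,"y":-0.06,"z":0,"rx":0,"ry":0,"rz":0.175,"claw":85}
  ]
}}

```text
t: 33.38
tool_pos: [0.4221, 0.1217, 0.1679]
orientation: [-0.478, 3.102, 0.0]
force: [0.4, -0.6, -0.1]
opening: 0.0618
gripper_force: 0.0
```

```bash
python3 w.py w13; python3 m2.py w13 | head -1;python3 m2.py w12 | head -1
```

```text
t 33.3833
tool_pos [0.4221 0.1217 0.1679]
orientation [-4.7800e-01  3.1025e+00  3.0000e-04]
force [ 0.4397 -0.5636 -0.0513]
opening 0.0618
gripper_force 0.0
q [ 0.164 -0.284  2.     0.     1.423 -1.713]
ty yaw 107.51593173140311 z [ 2.4e-03  6.0e-04 -1.0e+00]
yel [ 242  155   25   88 1991] z 0.1025 mean [0.4192 0.1195 0.1022] rect [421.7 120.4] [74.8 19.4] 16.8
yel [200   0  30  12 249] z 0.1015 mean [0.4561 0.1291 0.1014] rect [456.3 129.8] [20.  7.] 88.1
```

Aligned. Descend and grip.

{"fn": "arm_command", "kwargs": {
  "targets": [
    {"x":0,"y":-0.003,"z":-0.04,"rx":0,"ry":0,"rz":0,"claw":85},
    {"x":0,"y":-0.003,"z":-0.08,"rx":0,"ry":0,"rz":0,"claw":85},
    {"x":0,"y":-0.003,"z":-0.12,"rx":0,"ry":0,"rz":0,"claw":85},
    {"x":0,"y":-0.003,"z":-0.145,"rx":0,"ry":0,"rz":0,"claw":85},
    {"x":0,"y":-0.003,"z":-0.159,"rx":0,"ry":0,"rz":0,"claw":85},
    {"x":0,"y":-0.003,"z":-0.159,"rx":0,"ry":0,"rz":0,"claw":85},
    {"x":0,"y":-0.003,"z":-0.159,"rx":0,"ry":0,"rz":0,"claw":85}
  ]
}}

```text
t: 34.02
tool_pos: [0.4215, 0.1193, 0.0876]
orientation: [0.476, -3.105, 0.0]
force: [-0.2, -0.2, -0.7]
opening: 0.062
gripper_force: 0.0
```

{"fn": "arm_command", "kwargs": {
  "squeeze": 40,
  "targets": [
    {"x":0,"y":0,"z":0,"rx":0,"ry":0,"rz":0,"claw":255},
    {"x":0,"y":0,"z":0,"rx":0,"ry":0,"rz":0,"claw":255},
    {"x":0,"y":0,"z":0,"rx":0,"ry":0,"rz":0,"claw":255},
    {"x":0,"y":0,"z":0,"rx":0,"ry":0,"rz":0,"claw":255},
    {"x":0,"y":0,"z":0,"rx":0,"ry":0,"rz":0,"claw":255},
    {"x":0,"y":0,"z":0,"rx":0,"ry":0,"rz":0,"claw":255},
    {"x":0,"y":0,"z":0,"rx":0,"ry":0,"rz":0,"claw":255},
    {"x":0,"y":0,"z":0,"rx":0,"ry":0,"rz":0,"claw":255}
  ]
}}

```text
t: 34.68
tool_pos: [0.4212, 0.1192, 0.0876]
orientation: [-0.476, 3.105, 0.0]
force: [-0.6, 0.3, 0.1]
opening: 0.0196
gripper_force: 40.0
```

{"fn": "arm_command", "kwargs": {
  "targets": [
    {"x":0,"y":0,"z":0.04,"rx":0,"ry":0,"rz":0,"claw":255},
    {"x":0,"y":0,"z":0.1,"rx":0,"ry":0,"rz":0,"claw":255},
    {"x":0,"y":0,"z":0.16,"rx":0,"ry":0,"rz":0,"claw":255},
    {"x":0,"y":0,"z":0.22,"rx":0,"ry":0,"rz":0.02,"claw":255},
    {"x":0.05,"y":0.01,"z":0.235,"rx":0,"ry":0,"rz":0.05,"claw":255},
    {"x":0.11,"y":0.02,"z":0.235,"rx":0,"ry":0,"rz":0.08,"claw":255},
    {"x":0.17,"y":0.03,"z":0.235,"rx":0,"ry":0,"rz":0.097,"claw":255},
    {"x":0.21,"y":0.04,"z":0.235,"rx":0,"ry":0,"rz":0.097,"claw":255},
    {"x":0.231,"y":0.046,"z":0.235,"rx":0,"ry":0,"rz":0.097,"claw":255},
    {"x":0.231,"y":0.046,"z":0.235,"rx":0,"ry":0,"rz":0.097,"claw":255}
  ]
}}

```text
t: 35.52
tool_pos: [0.5379, 0.1424, 0.2041]
orientation: [0.774, -3.044, -0.0]
force: [0.5, 0.3, -1.7]
opening: 0.0197
gripper_force: 40.0
```

{"fn": "arm_command", "kwargs": {
  "targets": [
    {"x":0,"y":0,"z":-0.02,"rx":0,"ry":0,"rz":0,"claw":255},
    {"x":0,"y":0,"z":-0.045,"rx":0,"ry":0,"rz":0,"claw":255},
    {"x":0,"y":0,"z":-0.07,"rx":0,"ry":0,"rz":0,"claw":255},
    {"x":0,"y":0,"z":-0.09,"rx":0,"ry":0,"rz":0,"claw":255},
    {"x":0,"y":0,"z":-0.1,"rx":0,"ry":0,"rz":0,"claw":255},
    {"x":0,"y":0,"z":-0.1,"rx":0,"ry":0,"rz":0,"claw":255},
    {"x":0,"y":0,"z":-0.1,"rx":0,"ry":0,"rz":0,"claw":255},
    {"x":0,"y":0,"z":-0.1,"rx":0,"ry":0,"rz":0,"claw":255}
  ]
}}

```text
t: 36.18
tool_pos: [0.5369, 0.1422, 0.1556]
orientation: [-0.774, 3.044, -0.0]
force: [-0.4, 0.4, -0.0]
opening: 0.0197
gripper_force: 40.0
```

```bash
python3 w.py w14; python3 kp.py w14 | head -3
```

```text
t 36.1833
tool_pos [0.5369 0.1422 0.1556]
orientation [-7.7420e-01  3.0437e+00 -1.0000e-04]
force [-0.3768  0.42   -0.0319]
opening 0.0197
gripper_force 39.9992
q [ 0.167  0.059  1.707 -0.     1.375 -1.902]
ty yaw 118.54446267855155 z [ 1.e-03  2.e-04 -1.e+00]
zmin -16.00690518133459 x range [-35.96616234  36.76644826] n 3436
rect ((-0.19210052490234375, 0.1220865249633789), (73.7602767944336, 18.90301513671875), 0.9201704263687134)
-36 z -14.63 y [-7.4 -0.   7.5]
```

{"fn": "arm_command", "kwargs": {
  "targets": [
    {"x":0,"y":0,"z":-0.01,"rx":0,"ry":0,"rz":0,"claw":255},
    {"x":0,"y":0,"z":-0.018,"rx":0,"ry":0,"rz":0,"claw":255},
    {"x":0,"y":0,"z":-0.023,"rx":0,"ry":0,"rz":0,"claw":255},
    {"x":0,"y":0,"z":-0.027,"rx":0,"ry":0,"rz":0,"claw":255},
    {"x":0,"y":0,"z":-0.031,"rx":0,"ry":0,"rz":0,"claw":255},
    {"x":0,"y":0,"z":-0.034,"rx":0,"ry":0,"rz":0,"claw":255},
    {"x":0,"y":0,"z":-0.034,"rx":0,"ry":0,"rz":0,"claw":255}
  ]
}}

```text
t: 36.82
tool_pos: [0.5363, 0.1419, 0.1374]
orientation: [0.774, -3.044, 0.0]
force: [-0.5, -1.5, -2.3]
opening: 0.0199
gripper_force: 40.0
```

```bash
python3 s.py
```

```text
t 36.8167
tool_pos [0.5363 0.1419 0.1374]
orientation [ 7.7410e-01 -3.0438e+00  4.0000e-04]
force [-0.4881 -1.4683 -2.3128]
opening 0.0199
gripper_force 39.9989
ty yaw 118.53918065196396 q6 -1.9023723401118318 wt [-0.303  0.164 -0.005]
```

Inserted with little force. I'll go down 9 mm more and turn in small steps.

{"fn": "arm_command", "kwargs": {
  "targets": [
    {"x":-0.001,"y":0,"z":-0.004,"rx":0,"ry":0,"rz":0,"claw":255},
    {"x":-0.001,"y":0,"z":-0.009,"rx":0,"ry":0,"rz":0,"claw":255},
    {"x":-0.001,"y":0,"z":-0.014,"rx":0,"ry":0,"rz":0,"claw":255},
    {"x":-0.001,"y":0,"z":-0.018,"rx":0,"ry":0,"rz":0,"claw":255},
    {"x":-0.001,"y":0,"z":-0.018,"rx":0,"ry":0,"rz":0.02,"claw":255},
    {"x":-0.001,"y":0,"z":-0.018,"rx":0,"ry":0,"rz":0.04,"claw":255},
    {"x":-0.001,"y":0,"z":-0.018,"rx":0,"ry":0,"rz":0.06,"claw":255},
    {"x":-0.001,"y":0,"z":-0.018,"rx":0,"ry":0,"rz":0.08,"claw":255},
    {"x":-0.001,"y":0,"z":-0.018,"rx":0,"ry":0,"rz":0.1,"claw":255}
  ]
}}

```text
t: 37.57
tool_pos: [0.5361, 0.1417, 0.1285]
orientation: [1.077, -2.951, 0.001]
force: [-0.5, -4.7, -1.9]
opening: 0.0198
gripper_force: 40.0
```

```bash
python3 s.py
```

```text
t 37.5667
tool_pos [0.5361 0.1417 0.1285]
orientation [ 1.0771e+00 -2.9508e+00  1.2000e-03]
force [-0.4968 -4.7416 -1.8925]
opening 0.0198
gripper_force 40.0052
ty yaw 130.10706747690347 q6 -2.104171616459345 wt [-0.883 -0.043 -0.073]
```

{"fn": "arm_command", "kwargs": {
  "targets": [
    {"x":0,"y":0,"z":0,"rx":0,"ry":0,"rz":0.015,"claw":255},
    {"x":0,"y":0,"z":0,"rx":0,"ry":0,"rz":0.03,"claw":255},
    {"x":0,"y":0,"z":0,"rx":0,"ry":0,"rz":0.045,"claw":255},
    {"x":0,"y":0,"z":0,"rx":0,"ry":0,"rz":0.06,"claw":255}
  ]
}}

```text
t: 37.9
tool_pos: [0.5361, 0.1416, 0.1285]
orientation: [1.251, -2.881, 0.001]
force: [0.5, -4.0, -2.2]
opening: 0.0196
gripper_force: 40.0
```

```bash
python3 s.py
```

```text
t 37.9
tool_pos [0.5361 0.1416 0.1285]
orientation [ 1.2511e+00 -2.8813e+00  1.2000e-03]
force [ 0.5105 -3.9948 -2.2099]
opening 0.0196
gripper_force 40.0246
ty yaw 136.9428682721594 q6 -2.223550462524509 wt [-0.887 -0.05  -0.191]
```

{"fn": "arm_command", "kwargs": {
  "targets": [
    {"x":0,"y":0,"z":0,"rx":0,"ry":0,"rz":0.015,"claw":255},
    {"x":0,"y":0,"z":0,"rx":0,"ry":0,"rz":0.03,"claw":255},
    {"x":0,"y":0,"z":0,"rx":0,"ry":0,"rz":0.045,"claw":255},
    {"x":0,"y":0,"z":0,"rx":0,"ry":0,"rz":0.06,"claw":255}
  ]
}}

```text
t: 38.23
tool_pos: [0.5362, 0.1416, 0.1285]
orientation: [1.421, -2.801, 0.001]
force: [1.7, -4.5, -2.5]
opening: 0.0199
gripper_force: 40.1
```

```bash
python3 s.py
```

```text
t 38.2333
tool_pos [0.5362 0.1416 0.1285]
orientation [ 1.4212e+00 -2.8013e+00  1.2000e-03]
force [ 1.6639 -4.4866 -2.4814]
opening 0.0199
gripper_force 40.1142
ty yaw 143.80030068212287 q6 -2.3433513105564416 wt [-0.852 -0.039 -0.431]
```

{"fn": "arm_command", "kwargs": {
  "targets": [
    {"x":0,"y":0,"z":0.01,"rx":0,"ry":0,"rz":0,"claw":255},
    {"x":0,"y":0,"z":0.02,"rx":0,"ry":0,"rz":0,"claw":255},
    {"x":0,"y":0,"z":0.035,"rx":0,"ry":0,"rz":0,"claw":255},
    {"x":0,"y":0,"z":0.05,"rx":0,"ry":0,"rz":0,"claw":255},
    {"x":0,"y":0,"z":0.08,"rx":0,"ry":0,"rz":0,"claw":255},
    {"x":0,"y":0,"z":0.12,"rx":0,"ry":0,"rz":0,"claw":255},
    {"x":0,"y":0,"z":0.16,"rx":0,"ry":0,"rz":0,"claw":255},
    {"x":0,"y":0,"z":0.17,"rx":0,"ry":0,"rz":0,"claw":255},
    {"x":0,"y":0,"z":0.17,"rx":0,"ry":0,"rz":0,"claw":255}
  ]
}}

```text
t: 38.98
tool_pos: [0.5377, 0.1428, 0.217]
orientation: [-1.418, 2.797, -0.002]
force: [-0.3, -0.4, -2.1]
opening: 0.0196
gripper_force: 40.0
```

{"fn": "arm_command", "kwargs": {
  "targets": [
    {"x":-0.03,"y":-0.006,"z":0,"rx":0,"ry":0,"rz":-0.06,"claw":255},
    {"x":-0.08,"y":-0.016,"z":0,"rx":0,"ry":0,"rz":-0.12,"claw":255},
    {"x":-0.13,"y":-0.026,"z":0,"rx":0,"ry":0,"rz":-0.18,"claw":255},
    {"x":-0.18,"y":-0.036,"z":0,"rx":0,"ry":0,"rz":-0.24,"claw":255},
    {"x":-0.22,"y":-0.042,"z":0,"rx":0,"ry":0,"rz":-0.3,"claw":255},
    {"x":-0.233,"y":-0.044,"z":0,"rx":0,"ry":0,"rz":-0.315,"claw":255},
    {"x":-0.233,"y":-0.044,"z":0,"rx":0,"ry":0,"rz":-0.315,"claw":255},
    {"x":-0.233,"y":-0.044,"z":0,"rx":0,"ry":0,"rz":-0.315,"claw":255},
    {"x":-0.233,"y":-0.044,"z":0,"rx":0,"ry":0,"rz":-0.315,"claw":255}
  ]
}}

```text
t: 39.73
tool_pos: [0.4199, 0.1203, 0.2135]
orientation: [0.485, -3.104, -0.0]
force: [-0.0, -0.2, -2.2]
opening: 0.0199
gripper_force: 40.0
```

```bash
python3 w.py w15; python3 kp.py w15|head -2; python3 m2.py w15|tail -8
```

```text
t 39.7333
tool_pos [0.4199 0.1203 0.2135]
orientation [ 4.8460e-01 -3.1039e+00 -2.0000e-04]
force [-0.0389 -0.1583 -2.2148]
opening 0.0199
gripper_force 39.9889
q [ 0.161 -0.318  1.943  0.     1.516 -1.719]
ty yaw 107.74891979624391 z [-1.e-04  1.e-04 -1.e+00]
zmin -15.786781145598857 x range [-36.89727525  36.62483479] n 3412
rect ((-0.5650177001953125, 0.456634521484375), (74.17816925048828, 18.748319625854492), 0.1993168592453003)
bosstop none
house [240 309  12   9  72] z 0.0909 mean [0.5687 0.1565 0.0906] rect [568.8 156.1] [13.8  5.1] 77.6
red none
orange [228 315  25  21 351] z 0.0896 mean [0.5862 0.1544 0.0927] rect [587.4 151.3] [21.1 29.4] 58.4
wood [ 226  147   60   50 1416] z 0.0609 mean [0.4104 0.1157 0.0608] rect [419.8 119.9] [55.3 55.3] 3.4
bar none
ridge+ [ 93 246  25  23 341] z 0.0357 mean [ 0.5872 -0.035   0.0354] rect [590.5 -32.7] [28.6 27.5] 0.8
bear none
```

Key secure and on the stand's axis. Lower and release.

{"fn": "arm_command", "kwargs": {
  "targets": [
    {"x":0,"y":0,"z":-0.04,"rx":0,"ry":0,"rz":0,"claw":255},
    {"x":0,"y":0,"z":-0.08,"rx":0,"ry":0,"rz":0,"claw":255},
    {"x":0,"y":0,"z":-0.12,"rx":0,"ry":0,"rz":0,"claw":255},
    {"x":0,"y":0,"z":-0.16,"rx":0,"ry":0,"rz":0,"claw":255},
    {"x":0,"y":0,"z":-0.19,"rx":0,"ry":0,"rz":0,"claw":255},
    {"x":0,"y":0,"z":-0.215,"rx":0,"ry":0,"rz":0,"claw":255},
    {"x":0,"y":0,"z":-0.23,"rx":0,"ry":0,"rz":0,"claw":255},
    {"x":0,"y":0,"z":-0.24,"rx":0,"ry":0,"rz":0,"claw":255},
    {"x":0,"y":0,"z":-0.248,"rx":0,"ry":0,"rz":0,"claw":255},
    {"x":0,"y":0,"z":-0.248,"rx":0,"ry":0,"rz":0,"claw":255}
  ]
}}

```text
t: 40.62
tool_pos: [0.4196, 0.1202, 0.0896]
orientation: [0.482, -3.104, -0.0]
force: [0.3, -0.2, -1.1]
opening: 0.0198
gripper_force: 40.0
```

{"fn": "arm_command", "kwargs": {
  "targets": [
    {"x":0,"y":0,"z":0,"rx":0,"ry":0,"rz":0,"claw":255},
    {"x":0,"y":0,"z":0,"rx":0,"ry":0,"rz":0,"claw":110},
    {"x":0,"y":0,"z":0,"rx":0,"ry":0,"rz":0,"claw":110},
    {"x":0,"y":0,"z":0,"rx":0,"ry":0,"rz":0,"claw":110},
    {"x":0,"y":0,"z":0,"rx":0,"ry":0,"rz":0,"claw":110},
    {"x":0,"y":0,"z":0,"rx":0,"ry":0,"rz":0,"claw":110},
    {"x":0,"y":0,"z":0.05,"rx":0,"ry":0,"rz":0,"claw":110},
    {"x":0,"y":0,"z":0.1,"rx":0,"ry":0,"rz":0,"claw":110},
    {"x":0,"y":0,"z":0.16,"rx":0,"ry":0,"rz":0,"claw":110}
  ]
}}

```text
t: 41.37
tool_pos: [0.4184, 0.12, 0.1696]
orientation: [0.482, -3.101, 0.0]
force: [0.5, 0.1, 1.0]
opening: 0.0527
gripper_force: 0.0
```

{"fn": "arm_command", "kwargs": {
  "targets": [
    {"x":0.06,"y":0.01,"z":0.02,"rx":0,"ry":0,"rz":-0.05,"claw":110},
    {"x":0.12,"y":0.02,"z":0.02,"rx":0,"ry":0,"rz":-0.1,"claw":110},
    {"x":0.19,"y":0.03,"z":0.02,"rx":0,"ry":0,"rz":-0.15,"claw":110},
    {"x":0.26,"y":0.045,"z":0.02,"rx":0,"ry":0,"rz":-0.175,"claw":110},
    {"x":0.33,"y":0.055,"z":0.02,"rx":0,"ry":0,"rz":-0.175,"claw":110},
    {"x":0.357,"y":0.06,"z":0.02,"rx":0,"ry":0,"rz":-0.175,"claw":110},
    {"x":0.357,"y":0.06,"z":0.02,"rx":0,"ry":0,"rz":-0.175,"claw":110},
    {"x":0.357,"y":0.06,"z":0.02,"rx":0,"ry":0,"rz":-0.175,"claw":110}
  ]
}}

```text
t: 42.03
tool_pos: [0.5979, 0.1501, 0.1792]
orientation: [-0.066, -3.139, 0.0]
force: [-0.1, -0.3, 0.2]
opening: 0.0529
gripper_force: 0.0
```

```bash
python3 w.py w16; python3 hexm.py w16; python3 - <<'E'
from h import *
im,d,c=cam('top');np.savez('top0.npz',im=im,d=d,p=cloud(d,c));im,d,c=cam('scene');np.savez('scene0.npz',im=im,d=d,p=cloud(d,c))
E
python3 m.py | egrep 'scene|yellow|red|orange|tray'
```

```text
t 42.0333
tool_pos [0.5979 0.1501 0.1792]
orientation [-6.5700e-02 -3.1394e+00  5.0000e-04]
force [-0.0558 -0.3017  0.2069]
opening 0.0529
gripper_force 0.0
q [ 0.163  0.205  1.503 -0.     1.435 -1.366]
ty yaw 87.60229510318122 z [-1.5e-03 -3.0e-04 -1.0e+00]
centre 536.7518952015968 142.31386231164308 area 681.0574520726223 r 13.610517937310474 16.20296059598496 corner deg mod60 32.6338677205522 circ ((536.6879272460938, 142.2803192138672), 16.13530921936035)
boss ((536.56494140625, 142.4286346435547), (50.9148063659668, 61.88505935668945), 0.2802278697490692)
sides mod60 [34.  29.  34.9 34.1 33.8 30.3] mean 32.713875
red [198 152   7   7  46] cen [201. 155.] z95 0.111 topmean [0.5831 0.351  0.1078] rect [583.2 351.2] [14.2 14.1] 1.7
tray [173 195  84  36 215] z [0.015 0.026 0.028] [455.  328.1] [207.2  87.1] 89.7
tray [206 197  19  18 210] z [0.012 0.016 0.019] [472.9 328. ] [46.1 43.3] 89.9
scene bench z -0.0009831953192159792
yellow [245 229  25  30 339] cen [257. 244.] z95 0.102 topmean [0.4191 0.1166 0.0997] rect [420.5 118.4] [73.7 18.1] 17.9
red [248 152   7  18 102] cen [251. 160.] z95 0.107 topmean [0.5844 0.3488 0.1044] rect [585.4 349.6] [18.7 13.7] 26.7
tray [182 178  74  63 463] z [0.013 0.02  0.026] [457.5 329.4] [211.1  89.4] 88.4
tray [212 198  19  15 166] z [0.012 0.015 0.018] [473.6 330. ] [46.4 46.8] 9.5
tray [239 261  15  18  95] z [0.013 0.024 0.033] [391.8 123.3] [ 3. 46.] 3.1
```

The screw is at its stop (32.7°), the key is standing, the bearing is flat in the tray and the bar is out. Handing in.

{"fn": "arm_command", "kwargs": {
  "targets": [
    {"x":0,"y":0,"z":0.06,"rx":0,"ry":0,"rz":0,"claw":110},
    {"x":0,"y":0,"z":0.12,"rx":0,"ry":0,"rz":0,"claw":110},
    {"x":0,"y":0,"z":0.12,"rx":0,"ry":0,"rz":0,"claw":110},
    {"x":0,"y":0,"z":0.12,"rx":0,"ry":0,"rz":0,"claw":110}
  ]
}}

```text
t: 42.52
tool_pos: [0.5988, 0.1504, 0.2435]
orientation: [0.065, 3.135, 0.002]
force: [0.5, 0.3, -0.4]
opening: 0.0528
gripper_force: 0.0
```

```bash
python3 - <<'E'
from h import *
p=cloud(*[cam('wrist')[i] for i in(1,2)]) if 0 else None
im,d,c=cam('wrist');p=cloud(d,c);hsv=cv2.cvtColor(im,cv2.COLOR_RGB2HSV)
m=(cv2.inRange(hsv,(6,150,50),(15,255,255))>0)&(abs(p[...,0]-.588)<.02)&(abs(p[...,1]-.155)<.04)&(p[...,2]>.105)
print('tab end',p[m].mean(0) if m.any() else None)
print(robot.close_job())
E
```

```text
tab end [0.58769792 0.16554644 0.11269633]
the job is handed in; nothing more can be done
None
```

I handed in the job at about 43 s with the screw at its stop, the pawl up, the bar fully out, the only bearing flat in the tray and the key in its stand; backing off the key had pulled the screw about 0.07 rad off its stop, so after the bearing was in the tray I turned it back to the stop.

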